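Open the egg warmer for service and spot-check the eggs

ROBOT

A 6-joint arm with a two-finger parallel gripper is mounted at the origin on a cart in front of the work surface, level with it; the furniture and walls round the work are solid. World frame = base frame: x ahead of the robot, y to its left, z up, the work surface at z = 0. Lengths are in m, angles in rad, forces in N, time in s.
With the tool pointing down it reaches from about 0.375 to 0.9 m from the base axis. Payload 3.1 kg.
Tool frame: the origin (TCP) lies on the centre line of the jaws, within the pads' length; the fingertips stand 25 mm ahead of it and the grasp point (between the pads) lies 6 mm ahead of it (manip.tip_extent is the distance from the TCP to the fingertips, in m); z points along the fingers, y is the line along which they close (so a half turn about z gives the same grasp; the last joint's range is limited). The gripper opens to 85 mm and grips with 20 to 120 N. Pads are 22 mm wide; open, the fingers measure 114 mm over their backs; the gripper's body (76 mm by 85 mm) begins 54 mm behind the grasp point. The pads swing forward as they close: fully open they stand 13 mm farther back than shut.
Start: joints at [-0.178, 0.527, 1.433, -0, 1.181, -0.178], TCP at [0.625, 0, 0.236] pointing down, gripper open.
Joint ranges: [-3.08, 3.08], [-0.75, 2.2], [0.22, 2.44], [-1.43, 4.57], [0, 2.65], [-2.85, 2.85]. Speed limits (rad/s): [2.79, 2.79, 3.14, 3.14, 3.14, 3.14].

INTERFACE

Orientations are given as a unit quaternion [x, y, z, w].
In Python, from station import readout, imaging, order, manip gives the robot as it stands.
- The arm moves only by the tool move_arm, never from a script. Its argument "rows" is a list of rows, each a list of 7 numbers: the turn, a rotation vector about the tool's x, y, z in degrees, then the shift along the tool's x, y, z in mm, then the closure, from 0 (fully open) to 1 (shut). A call has 1 to 12 rows; each row is the pose to reach, as a shift and turn from the pose commanded when the call began, along the tool's axes at that moment; what a row does not reach only later rows make up. A row lasts 1/12 s, in which the tool goes at most 41.7 mm and 7.16 degrees, less where a joint would pass 70% of its speed; a pose out of reach is approached as far as the arm can. A call with a gripper value outside its range is refused whole. The fingers move at their own pace and stop on an object; "squeeze" is the grip in N (left out, the last holds). Time passes only in rows, so rows that repeat a pose let the fingers close. It gives the time, the measured TCP pose, the force, the opening and the grip force at its end, in the units of the state.
- readout.sense(): the state, without advancing time (a new reading comes with each control period).
- imaging.snapshot(name): name is "scene" or "side" or "wrist"; returns a dict with "img" (480x640x3 uint8, red, green, blue), "z_map" (480x640 float32, m along the optical axis (not along the pixel's ray), 0 where there is no reading), "fovy" (degrees; the focal length in pixels is half the picture's height over the tangent of half this angle, whatever the lens; pixels are square), "cx", "cy" (the principal point, pixels), "rvec" (rotation vector, rad) and "tvec" (3), from world to camera coordinates, as OpenCV has them. Camera axes: x right, y down, z forward; pixel columns grow to the right and rows downward; lengths in m; the calibration is good to about 2 mm. A picture is of the moment at which its call begins.
- order.sign_off(): hands the job in; it is judged then, once.
The state is a dict: "t": time; "q": joint angles; "qd": joint speeds; "tau": joint torques, N m; "tcp_pos": TCP position; "tool_rot": TCP orientation; "force": force on the tool from outside, world axes, zero at the start; "ft_torque": the same for the moment, N m; "finger_gap": opening from 0.0 (shut) to 1.0 (fully open); "gripper_force": force on a finger pad.
Only numpy, scipy, OpenCV 4.12 (cv2) and the standard library are available. Lean on these libraries where they do the work, as an engineer would, in place of code of your own. Each camera call takes 0.05 s, during which the arm holds its last target. There are 200 camera calls.

TASK

Switch the warmer on first: fit the loose T-key right down onto its square spindle and turn it clockwise to the stop, leaving the key on, and then lay each egg that is there on its side in the wire nest of its size. Once they all lie still, take the angled probe by its handle and touch its foot gently to the middle of the brass stud on the plate and after that to the top of each egg, working along the row from the stud towards the spindle. Finish with the probe lying level in its two-fork rest, every egg in its nest, and the other things on the counter left alone.

Things in the scene. Friction and masses are not known exactly. Their poses are not given: they have to be found in the camera images.
- warmer: egg warmer, fixed low aluminium box 112 x 370 x 52 mm (x, y, z); origin under its centre at counter level; its long side is its y axis. On its top (z 52 mm) along its y axis: brass stud at y +162, wire nests at +88 (goose), +6 (hen), -64 (quail), control spindle at -142 mm, all at x = 0
- test_stud (a point): centre of the flat top of the brass test stud on the warming plate, 14 mm across, standing 4 mm proud (56 mm above the counter)
- ring_goose (a point): centre of the largest wire nest: oval ring 50 mm along the warmer's y, 40 mm along its x, wire 4 mm, 76 mm above the counter (24 above the plate), with prongs at its four corners that clear the egg by about 3 mm, reach 7 mm above its middle and leave 49 mm between them along y. The goose egg lying lengthwise along the warmer's y rests with its middle about 21 mm above this point
- ring_hen (a point): centre of the middle-sized wire nest: oval ring 38 mm along the warmer's y, 32 mm along its x, wire 4 mm, 76 mm above the counter (24 above the plate), with prongs at its four corners that clear the egg by about 3 mm, reach 7 mm above its middle and leave 38 mm between them along y. The hen egg lying lengthwise along the warmer's y rests with its middle about 18 mm above this point
- ring_quail (a point): centre of the smallest wire nest: oval ring 29 mm along the warmer's y, 24 mm along its x, wire 4 mm, 76 mm above the counter (24 above the plate), with prongs at its four corners that clear the egg by about 3 mm, reach 7 mm above its middle and leave 29 mm between them along y. The quail egg lying lengthwise along the warmer's y rests with its middle about 14 mm above this point
- spindle (a joint): angle of the control spindle, rad: 0 is off (pointer to the warmer's -x), grows clockwise seen from above, stop at 1.2; stiff (0.06 N m) and stays where it is left
- spindle_collar (a point): on the spindle's axis, at the top of its round collar (44 mm across, 60 mm above the counter); turns with the spindle. From here a 12 x 12 mm square shaft rises 18 mm, its sides along this point's x and y axes
- control_key: loose dark T-key, 90 g, standing on its socket: origin at the centre of its underside, z up. Square socket block 26 x 26 x 26 mm with a 14 mm square bore 20 mm deep from below (sides along x and y, any quarter turn fits); round neck 12 mm; on top a bar 60 mm along x, 12 mm along y, from z 42 to 56 mm. Fully down, its underside rests on the spindle's collar
- probe: angled contact probe, 102 g, lying in its rest: origin at the centre of the grey handle, which is 90 mm along x, 18 mm along y, 16 mm along z. A stem leaves its +x end and bends down; the foot hangs at x +85 mm, its underside 43 mm below the origin
- probe_tip (a point): centre of the underside of the probe's copper-faced foot, 10 mm across
- probe_foot (a joint): how far the sprung foot is pushed in, m: 0 free to 0.006; about 0.35 N at first touch and 0.35 N per mm
- rest_seat (a point): where the middle of the probe's handle (its origin) lies in its rest, a fixed stand with a base plate 86 x 60 mm and two upright forks 32 mm either side of this point along its x axis, along which the handle lies. 62 mm above the counter; the notch floors are 54 mm up, 20 mm wide and flaring open to the fork tips at about 70 mm
- egg_tray: shallow cork-lined wooden tray, fixed, with three bays side by side along its y for the eggs; origin at counter level. Floor 2 mm up; bays 108 mm along y; inside from x -66 to +52 mm; rim and partitions 11 mm high, but the front board (x -70 to -66 mm) is 26 mm high
- goose_egg: white goose egg, 67 mm long along its x, 54 mm wide along y, 51 mm high as it lies; origin at the centre of its underside at the start; at first in one bay of the egg tray; may be absent
- goose_egg_center (a point): the middle of the goose egg
- hen_egg: tan hen's egg, 51 mm long along its x, 43 mm wide along y, 40 mm high as it lies; origin at the centre of its underside at the start; at first in one bay of the egg tray; may be absent
- hen_egg_center (a point): the middle of the hen's egg
- quail_egg: small white quail egg, 38 mm long along its y, 32 mm wide along x, 30 mm high as it lies; origin at the centre of its underside at the start; at first in one bay of the egg tray; may be absent
- quail_egg_center (a point): the middle of the quail egg
- steel_cup: steel cup, 77 mm across, 101 mm high, to be left alone; origin under its centre
- tape_roll: roll of tape, 96 mm across, 48 mm high, to be left alone
- salt_shaker: glass shaker with steel cap, 41 mm across, 87 mm high, to be left alone
- toothpicks: glass of toothpicks, 45 mm across, 72 mm high, to be left alone
- marker: capped marker pen, 135 mm long, 17 mm thick, lying on the counter, to be left alone

How it is judged:
By the outcome, as a careful person would: the job done as asked, in the order asked, and still so for the second after the job is handed in, with the robot touching nothing.
Of goose_egg, hen_egg, quail_egg only 2 to 3 are there at a start; the rules pass over those that are not, and their reading is None.
At some moment in a run one of control_key, goose_egg, hen_egg, quail_egg may be knocked a few centimetres aside while the robot is not near it.
It also fails if it takes over 210 s, if anything falls off the work surface, if the arm or the gripper's body presses on something with over 40 N, if the wrist force passes 120 N, or if a joint passes its speed limit or range.

## Working session

There is one attempt and no reset: what is moved stays moved. The work goes in short steps, Python scripts to look and compute and a tool call to move; the robot and the scene stay as the last step left them, time stands still between calls to the robot, and variables do not carry over. Pictures are saved under pics/ and viewed, at most 14 in all, crops included, and the job is handed in when it is done.

Besides the shell and the picture viewer there is one more tool, called after "Request:" as name([rows], argument=value, ...), one row to a line, values as JSON. move_arm: Moves the arm, as the interface text tells. Its arguments: {"type":"object","properties":{"rows":{"type":"array"},"squeeze":{"type":"number"}},"required":["rows"]}

```bash
ls; mkdir -p pics
cat > h.py <<'E'
import numpy as np, cv2
from station import readout, imaging, order, manip
from scipy.spatial.transform import Rotation as R
def snap(n,name):
    s=imaging.snapshot(n); cv2.imwrite(f'pics/{name}.png',s['img'][:,:,::-1]); np.savez(f'pics/{name}.npz',**s); return s
def load(name): return dict(np.load(f'pics/{name}.npz'))
def cam(s):
    f=240/np.tan(np.radians(float(s['fovy']))/2); return f,R.from_rotvec(s['rvec']).as_matrix(),np.array(s['tvec'])
def cloud(s):
    f,M,t=cam(s); z=s['z_map']; v,u=np.mgrid[:480,:640]
    P=np.stack([(u-s['cx'])/f*z,(v-s['cy'])/f*z,z],-1)
    W=(P-t)@M; W[z<=0]=np.nan; return W
def atz(s,u,v,h):  # pixel -> world on plane z=h
    f,M,t=cam(s); d=np.array([(u-s['cx'])/f,(v-s['cy'])/f,1])@M; c=-t@M
    return c+d*(h-c[2])/d[2]
def proj(s,p):
    f,M,t=cam(s); q=M@np.array(p)+t; return q[0]/q[2]*f+s['cx'],q[1]/q[2]*f+s['cy']
E
python3 - <<'E'
from h import *
for n in ['scene','side','wrist']:
    s=snap(n,n+'0'); f,M,t=cam(s); print(n,f,s['cx'],s['cy'],-t@M,M[2])
st=readout.sense(); print({k:np.round(v,4) for k,v in st.items()}, manip.tip_extent)
E
```

```text
pics
scene 449.6198693872711 317.31974104130904 244.28477929820082 [0.18227545 0.67566595 0.75336741] [ 0.32615475 -0.67346664 -0.66337453]
side 468.7874132023368 316.06702625300034 236.41805987782934 [ 0.04733164 -0.73156907  0.54827808] [ 0.48767562  0.72945249 -0.47965775]
wrist 362.004555669446 315.79434722183095 237.52358962489672 [0.62456588 0.07639157 0.37345593] [-8.00944138e-04 -3.00177830e-01 -9.53882922e-01]
{'t': np.float64(0.15), 'q': array([-0.1785,  0.5283,  1.4336,  0.    ,  1.1814, -0.1785]), 'qd': array([ 0.0004, -0.0043, -0.0046,  0.0007, -0.0009,  0.0004]), 'tau': array([ 1.20000e-03, -4.42743e+01, -1.78276e+01, -2.00000e-04,
        5.60000e-03, -0.00000e+00]), 'tcp_pos': array([6.245e-01, 1.000e-04, 2.350e-01]), 'tool_rot': array([ 7.071e-01,  7.071e-01, -5.000e-04, -7.000e-04]), 'force': array([-1.2641, -0.2753,  0.6045]), 'ft_torque': array([-0.0129, -0.0093, -0.0367]), 'gripper_force': np.float64(0.0), 'finger_gap': np.float64(0.9994)} 0.025
```

View pics/scene0.png

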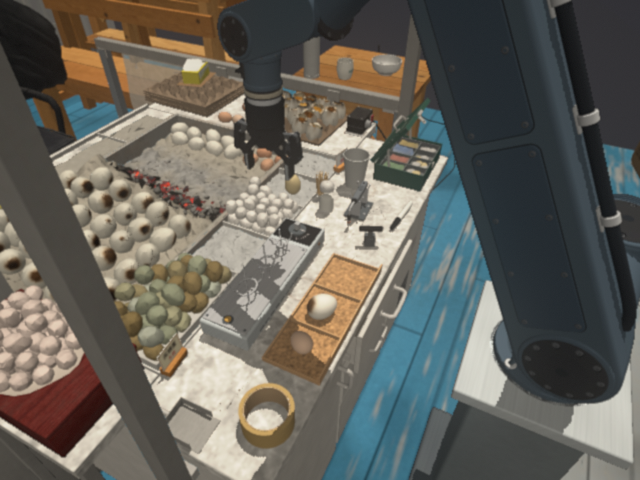

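View pics/side0.png

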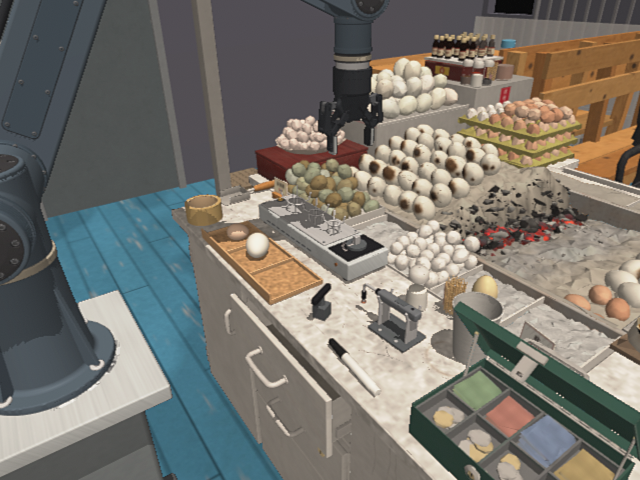

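The goose egg is at scene (320,306) and the hen egg at (302,342). The third bay is empty, so there's no quail egg. The key stands at (370,237), the probe in its rest at (357,200), the stud at (228,319) and the spindle at (298,232). Next I'll build an orthographic top view from the depth maps.

```bash
cat >> h.py <<'E'
def ortho(names,x0,x1,y0,y1,res,out,zmax=0.2):
    H,W=int((x1-x0)/res),int((y1-y0)/res); im=np.zeros((H,W,3),np.uint8); hm=np.full((H,W),-1.)
    for n in names:
        s=load(n); P=cloud(s).reshape(-1,3); C=s['img'].reshape(-1,3)[:,::-1]
        m=(P[:,0]>x0)&(P[:,0]<x1)&(P[:,1]>y0)&(P[:,1]<y1)&(P[:,2]<zmax)&(P[:,2]>-.02)
        P,C=P[m],C[m]; o=np.argsort(P[:,2]); P,C=P[o],C[o]
        r=((x1-P[:,0])/res).astype(int).clip(0,H-1); c=((y1-P[:,1])/res).astype(int).clip(0,W-1)
        for dr in range(3):
            for dc in range(3):
                rr,cc=(r+dr-1).clip(0,H-1),(c+dc-1).clip(0,W-1); k=P[:,2]>hm[rr,cc]+.002
                im[rr[k],cc[k]]=C[k]; hm[rr[k],cc[k]]=P[k,2]
    cv2.imwrite(f'pics/{out}.png',im); np.save(f'pics/{out}.npy',hm)
E
python3 - <<'E'
from h import *
ortho(['scene0','side0'],.28,.88,-.45,.35,.001,'or0')
for n,pts in [('scene0',dict(stud=(228,319),goose=(320,303),hen=(302,340),key=(372,231),spin=(298,232),probe=(357,200)))]:
    s=load(n);W=cloud(s)
    for k,(u,v) in pts.items(): print(k,W[v,u].round(4))
E
```

```text
stud [0.584  0.2451 0.0556]
goose [0.4424 0.1227 0.0505]
hen [0.437  0.2128 0.0378]
key [ 0.4323 -0.1484  0.045 ]
spin [ 0.5856 -0.0496  0.0576]
probe [ 0.5068 -0.2289  0.0623]
```

View pics/or0.png

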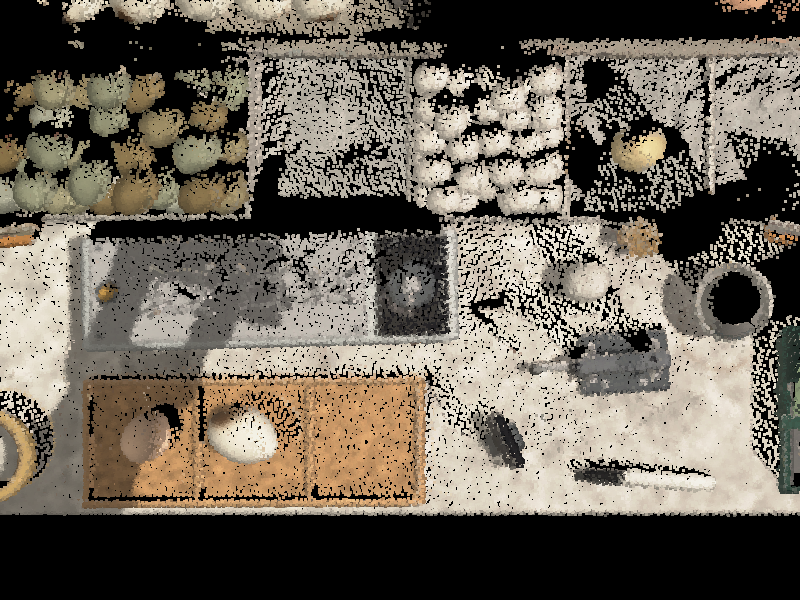

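The top view shows the warmer's long axis almost along world y, with the stud at (106,293) and the spindle at (411,285). The goose egg is at (243,435), the hen egg at (147,435), the key bar at (503,440) on a diagonal and the probe at (600,362). Next I'll take a closer wrist look at the key and spindle.

Request:
move_arm([
  [0, 0, 0, -90, -120, -10, 0],
  [0, 0, 0, -90, -120, -10, 0],
  [0, 0, 0, -90, -120, -10, 0],
  [0, 0, 0, -90, -120, -10, 0],
  [0, 0, 0, -90, -120, -10, 0],
  [0, 0, 0, -90, -120, -10, 0],
  [0, 0, 0, -90, -120, -10, 0],
])

```text
t: 0.73
tcp_pos: [0.5057, -0.09, 0.246]
tool_rot: [0.707, 0.707, 0.0, 0.0]
force: [0.0, -0.1, -0.1]
finger_gap: 1.002
gripper_force: 0.0
```

Run:
```python
from h import *
s=snap('wrist','w1'); W=cloud(s)
st=readout.sense(); print(st['tcp_pos'],st['tool_rot'])
# key bar top z 42..56
def seg(lo,hi,x0,x1,y0,y1):
    m=(W[...,2]>lo)&(W[...,2]<hi)&(W[...,0]>x0)&(W[...,0]<x1)&(W[...,1]>y0)&(W[...,1]<y1)
    p=W[m][:,:2].astype(np.float32); r=cv2.minAreaRect(p); return m.sum(),r,cv2.boxPoints(r).round(4).tolist()
print('key bar',seg(.050,.062,.39,.49,-.20,-.11))
print('warmer top',seg(.049,.0545,.5,.68,-.13,.25))
print('shaft top',seg(.073,.083,.56,.63,-.1,-.02))
print('collar',seg(.0575,.063,.56,.63,-.1,-.02))
im=cv2.resize(s['img'][:,:,::-1],(800,600)); cv2.imwrite('pics/w1v.png',im)
```

```text
[ 0.50599657 -0.0897289   0.2458848 ] [7.06963288e-01 7.07250031e-01 3.71992854e-04 4.06906465e-04]
key bar (np.int64(688), ((0.4411204755306244, -0.15467596054077148), (0.05872800573706627, 0.012895210646092892), 25.62383460998535), [[0.41190001368522644, -0.1615999937057495], [0.4174000024795532, -0.17319999635219574], [0.47040000557899475, -0.1477999985218048], [0.46480000019073486, -0.13619999587535858]])
warmer top (np.int64(20157), ((0.6100119352340698, -0.009408615529537201), (0.13658693432807922, 0.18306267261505127), 1.15869140625), [[0.539900004863739, 0.08070000261068344], [0.5436000227928162, -0.1023000031709671], [0.6801000237464905, -0.09950000047683716], [0.6764000058174133, 0.08349999785423279]])
shaft top (np.int64(221), ((0.5958086252212524, -0.06125299260020256), (0.012350940145552158, 0.012329972349107265), 87.82811737060547), [[0.5893999934196472, -0.06719999760389328], [0.6017000079154968, -0.06769999861717224], [0.6021999716758728, -0.05530000105500221], [0.589900016784668, -0.05480000004172325]])
collar (np.int64(1570), ((0.5955779552459717, -0.06118940934538841), (0.0426643081009388, 0.04309138283133507), 31.85984230041504), [[0.566100001335144, -0.054099999368190765], [0.5888000130653381, -0.09070000052452087], [0.6251000165939331, -0.0681999996304512], [0.6022999882698059, -0.031599998474121094]])
```

View pics/w1v.png

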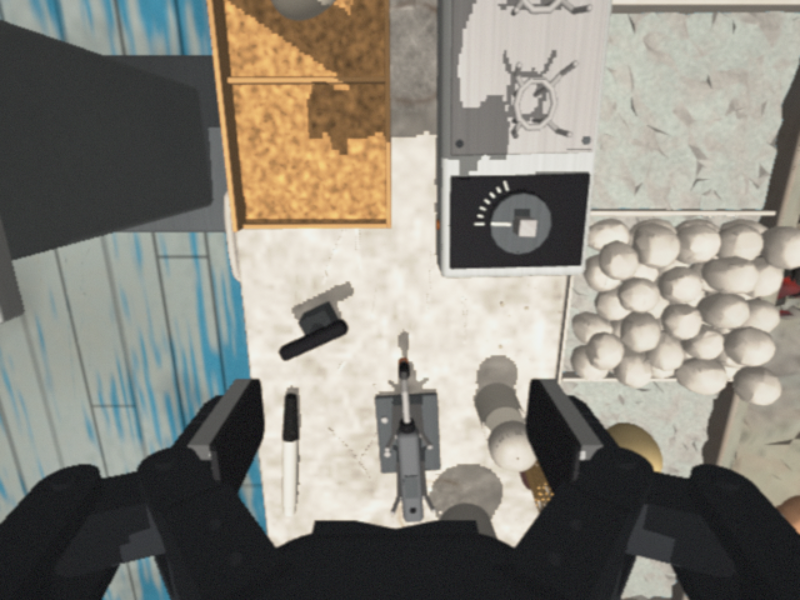

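The wrist view shows the key bar at about (313,340), the square shaft at (527,228) on its collar, and the rest with the probe at (408,440). Now to grasp the key.

Request:
move_arm([
  [0, 0, 7, -15, -15, 20, 0.3],
  [0, 0, 14, -30, -30, 40, 0.4],
  [0, 0, 21, -45, -45, 60, 0.4],
  [0, 0, 28, -60, -60, 80, 0.4],
  [0, 0, 35, -65, -65, 90, 0.4],
  [0, 0, 42, -65, -65, 90, 0.4],
  [0, 0, 49, -65, -65, 90, 0.4],
  [0, 0, 56, -65, -65, 90, 0.4],
  [0, 0, 63, -65, -65, 90, 0.4],
  [0, 0, 64.4, -65, -65, 100, 0.4],
  [0, 0, 64.4, -65, -65, 100, 0.4],
  [0, 0, 64.4, -65, -65, 100, 0.4],
])

```text
t: 1.78
tcp_pos: [0.4406, -0.1544, 0.1453]
tool_rot: [0.975, 0.223, -0.0, -0.0]
force: [0.1, 0.5, 0.6]
finger_gap: 0.6
gripper_force: 0.0
```

Run:
```python
from h import *
s=snap('wrist','w2'); W=cloud(s)
st=readout.sense(); print(st['t'],st['tcp_pos'],R.from_quat(st['tool_rot']).as_matrix().round(3).tolist())
for n in ['w2','scene0','side0','w1']:
    W=cloud(load(n))
    m=(W[...,2]>.0535)&(W[...,2]<.064)&(W[...,0]>.39)&(W[...,0]<.49)&(W[...,1]>-.2)&(W[...,1]<-.11)
    p=W[m]; r=cv2.minAreaRect(p[:,:2].astype(np.float32)); print(n,len(p),r,np.median(p[:,2]))
```

```text
1.8333 [ 0.44067459 -0.15460159  0.14557099] [[0.901, 0.434, -0.0], [0.434, -0.901, 0.0], [-0.0, -0.0, -1.0]]
w2 1269 ((0.4413672387599945, -0.15477333962917328), (0.0582905150949955, 0.010802336037158966), 25.352266311645508) 0.055333646284169424
scene0 16 ((0.4376090168952942, -0.15052655339241028), (0.05208321660757065, 0.008463848382234573), 26.779443740844727) 0.053969617108229076
side0 101 ((0.4404677152633667, -0.157165065407753), (0.06150864437222481, 0.01058435719460249), 26.922470092773438) 0.054964114659442065
w1 562 ((0.4407249093055725, -0.1545269638299942), (0.058156952261924744, 0.011363048106431961), 25.418455123901367) 0.05533752487271586
```

Request:
move_arm([
  [0, 0, 0, 0, 0, 40, 0.4],
  [0, 0, 0, 0, 0, 70, 0.4],
  [0, 0, 0, 0, 0, 88, 0.4],
  [0, 0, 0, 0, 0, 90, 0.4],
  [0, 0, 0, 0, 0, 90, 1],
  [0, 0, 0, 0, 0, 90, 1],
  [0, 0, 0, 0, 0, 90, 1],
  [0, 0, 0, 0, 0, 90, 1],
  [0, 0, 0, 0, 0, 90, 1],
  [0, 0, 0, 0, 0, 90, 1],
], squeeze=60)

```text
t: 2.67
tcp_pos: [0.4407, -0.1553, 0.0571]
tool_rot: [0.975, 0.222, 0.001, 0.001]
force: [-0.3, 1.1, 7.1]
finger_gap: 0.105
gripper_force: 59.2
```

Request:
move_arm([
  [0, 0, 0, 0, 0, -15, 1],
  [0, 0, 0, 0, 0, -50, 1],
  [0, 0, 0, 0, 0, -85, 1],
  [0, 0, 0, 0, 0, -110, 1],
  [0, 0, 0, 0, 0, -110, 1],
  [0, 0, 0, 0, 0, -110, 1],
])

```text
t: 3.17
tcp_pos: [0.4407, -0.1554, 0.1674]
tool_rot: [0.975, 0.222, 0.002, 0.002]
force: [-0.6, -0.4, -1.6]
finger_gap: 0.109
gripper_force: 58.8
```

Request:
move_arm([
  [0, 0, -6, 20, -2, 0, 1],
  [0, 0, -13, 45, -4, 0, 1],
  [0, 0, -20, 75, -7, 0, 1],
  [0, 0, -27, 105, -10, 0, 1],
  [0, 0, -34, 135, -13, 0, 1],
  [0, 0, -41, 160, -15, 0, 1],
  [0, 0, -48, 175, -17, 0, 1],
  [0, 0, -55, 180.5, -17.5, 0, 1],
  [0, 0, -62, 180.5, -17.5, 0, 1],
  [0, 0, -65.7, 180.5, -17.5, 0, 1],
  [0, 0, -65.7, 180.5, -17.5, 0, 1],
  [0, 0, -65.7, 180.5, -17.5, 0, 1],
])

```text
t: 4.17
tcp_pos: [0.594, -0.0609, 0.1639]
tool_rot: [0.7, 0.714, -0.001, -0.002]
force: [-0.1, 0.3, -1.1]
finger_gap: 0.101
gripper_force: 58.8
```

Run:
```python
from h import *
a=snap('scene','s2'); b=snap('side','d2')
st=readout.sense(); print(st['t'],st['tcp_pos'],R.from_quat(st['tool_rot']).as_matrix().round(3).tolist())
for k,s in (('s',a),('d',b)):
    u,v=proj(s,(.5958,-.0613,.1)); print(u,v)
    c=s['img'][int(v)-50:int(v)+50,int(u)-33:int(u)+33,::-1]; cv2.imwrite(f'pics/c{k}.png',c)
    p=proj(s,(.5958,-.0613,.06)),proj(s,(.5958,-.0613,.078)),proj(s,(*st['tcp_pos'][:2],st['tcp_pos'][2]-.056)); print(np.round(p,1)-[int(u)-33,int(v)-50])
i=np.hstack([cv2.resize(cv2.imread(f'pics/c{k}.png'),None,fx=6,fy=6,interpolation=cv2.INTER_CUBIC) for k in 'sd']); cv2.imwrite('pics/c2.png',i); print(i.shape)
```

```text
4.2667 [ 0.59445735 -0.06111617  0.16470172] [[-0.021, 1.0, -0.002], [1.0, 0.021, 0.001], [0.001, -0.002, -1.0]]
296.1452154833968 214.1956659113279
[[33.5 63.3]
 [33.4 57.5]
 [33.5 47.5]]
356.1269706673459 225.89532385601422
[[32.7 67.7]
 [32.9 60.2]
 [32.7 47.3]]
(600, 792, 3)
```

View pics/c2.png

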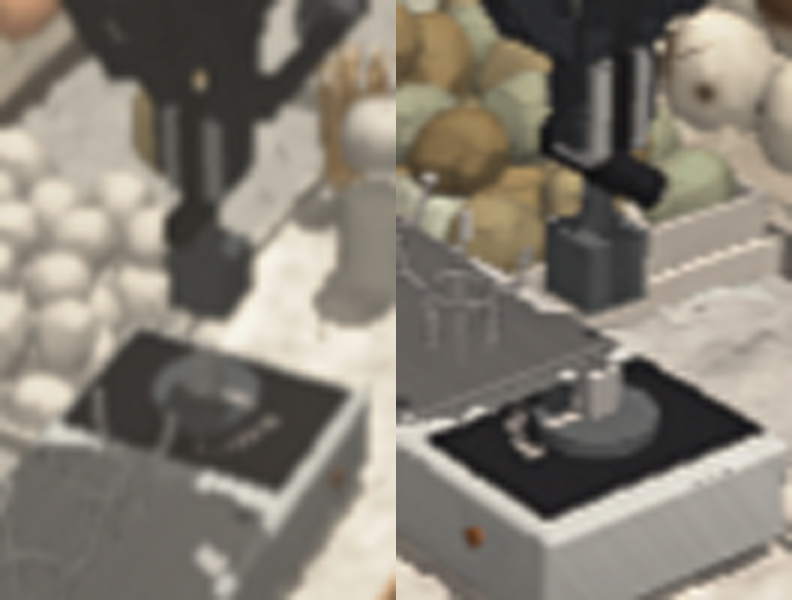

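The side crop shows the key block centred at about x=595 and the shaft at about 603, so the key sits roughly 1–2 px too far left. I'll measure it with depth.

Run:
```python
from h import *
st=readout.sense(); print(st['tcp_pos'])
def edges(s,h,lo,hi,c,half):
    # rows at height h near c: scan image row, print dark extents by subpixel gradient along the row
    u,v=proj(s,(c[0],c[1],h)); g=cv2.cvtColor(s['img'],cv2.COLOR_RGB2GRAY).astype(float)
    out=[]
    for r in range(int(v)-2,int(v)+3): out.append((r,np.round(g[r,int(u)-half:int(u)+half+1]).astype(int).tolist()))
    return u,v,out
for n,hh in (('s2',.122),('d2',.122),('d2',.072),('s2',.072)):
    s=load(n); u,v,o=edges(s,hh,0,0,(.5945,-.0611),14); print(n,hh,round(u,1),round(v,1)); [print(*x) for x in o]
for n in('s2','d2'):
    W=cloud(load(n))
    for lo,hi in((.112,.131),(.064,.076)):
        m=(W[...,2]>lo)&(W[...,2]<hi)&(abs(W[...,0]-.595)<.025)&(abs(W[...,1]+.061)<.025); p=W[m]; f,M,t=cam(load(n))
        vv,uu=np.nonzero(m); print(n,lo,len(p),uu.min(),uu.max(),p.min(0).round(4),p.max(0).round(4),'right',M[0].round(3))
```

```text
[ 0.59445735 -0.06111617  0.16470172]
s2 0.122 296.4 206.9
204 [137, 135, 153, 179, 193, 199, 197, 175, 117, 66, 51, 52, 56, 61, 67, 68, 68, 73, 85, 98, 98, 96, 119, 155, 158, 164, 203, 224, 226]
205 [125, 129, 142, 160, 175, 180, 176, 163, 129, 82, 59, 60, 62, 64, 69, 68, 68, 73, 87, 98, 93, 79, 87, 121, 154, 201, 232, 235, 232]
206 [127, 130, 132, 140, 150, 154, 150, 138, 107, 75, 66, 65, 66, 67, 68, 67, 68, 69, 78, 87, 81, 68, 80, 132, 198, 232, 240, 239, 234]
207 [136, 141, 141, 137, 138, 139, 139, 128, 94, 72, 67, 68, 67, 67, 67, 66, 67, 66, 68, 70, 67, 64, 91, 163, 229, 241, 241, 238, 232]
208 [144, 162, 175, 169, 157, 153, 150, 136, 103, 73, 66, 67, 67, 68, 68, 67, 67, 67, 66, 64, 64, 66, 101, 174, 232, 240, 238, 231, 224]
d2 0.122 355.8 216.5
214 [139, 133, 129, 131, 133, 131, 103, 55, 53, 59, 70, 85, 99, 102, 101, 87, 63, 56, 53, 54, 54, 56, 65, 88, 133, 160, 157, 156, 156]
215 [131, 127, 128, 130, 130, 126, 98, 55, 53, 55, 57, 63, 78, 92, 100, 99, 93, 76, 59, 58, 59, 65, 72, 92, 133, 158, 157, 156, 156]
216 [124, 123, 123, 127, 126, 115, 88, 54, 54, 56, 56, 55, 55, 63, 77, 
[... 1440 characters left out ...]
179, 188, 203, 216, 220, 221]
224 [58, 54, 55, 55, 55, 55, 56, 56, 65, 78, 89, 99, 103, 107, 108, 107, 102, 98, 100, 97, 96, 97, 98, 110, 126, 155, 178, 197, 215]
225 [53, 55, 55, 56, 55, 55, 56, 66, 84, 97, 102, 105, 105, 106, 106, 104, 99, 97, 99, 102, 100, 94, 81, 69, 71, 87, 104, 131, 163]
s2 0.112 130 290 305 [ 0.5769 -0.0749  0.112 ] [ 0.6048 -0.0446  0.1309] right [-0.897 -0.443  0.009]
s2 0.064 35 294 300 [ 0.5874 -0.0668  0.0641] [ 0.6006 -0.0521  0.0758] right [-0.897 -0.443  0.009]
d2 0.112 148 348 365 [ 0.5798 -0.0774  0.1123] [ 0.6083 -0.0501  0.1308] right [ 0.826 -0.564 -0.018]
d2 0.064 37 353 360 [ 0.5896 -0.0703  0.0643] [ 0.6023 -0.0565  0.0757] right [ 0.826 -0.564 -0.018]
```

Request:
move_arm([
  [0, 0, 0, 0, 1.7, 10, 1],
  [0, 0, 0, 0, 1.7, 20, 1],
  [0, 0, 0, 0, 1.7, 24, 1],
  [0, 0, 0, 0, 1.7, 24, 1],
  [0, 0, 0, 0, 1.7, 24, 1],
])

```text
t: 4.68
tcp_pos: [0.5964, -0.0611, 0.141]
tool_rot: [0.699, 0.715, -0.0, -0.001]
force: [-0.1, 0.2, -0.8]
finger_gap: 0.102
gripper_force: 58.8
```

Run:
```python
from h import *
a=snap('scene','s3'); b=snap('side','d3')
st=readout.sense(); print(st['t'],st['tcp_pos'],st['force'])
L=[]
for k,s in (('s',a),('d',b)):
    u,v=proj(s,(.5958,-.0613,.08)); u,v=int(u),int(v); print(u,v)
    L.append(cv2.resize(s['img'][v-25:v+25,u-20:u+20,::-1],None,fx=10,fy=10,interpolation=cv2.INTER_CUBIC))
i=np.hstack(L); cv2.imwrite('pics/c3.png',i)
```

```text
4.7833 [ 0.59706591 -0.06123599  0.14187673] [ 0.50215636 -0.26087019 -0.4162763 ]
296 220
355 234
```

View pics/c3.png

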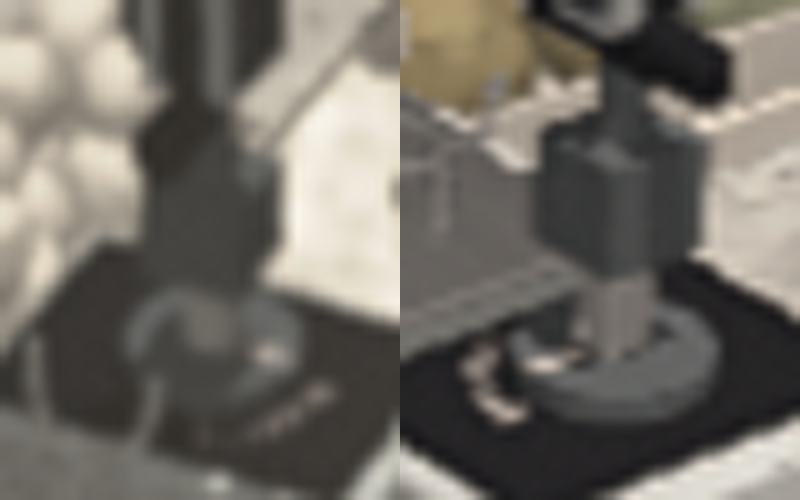

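Both crops show the key block centred over the shaft and collar: about 211/210 in scene and 620/620 in side. Lowering now.

Request:
move_arm([
  [0, 0, 0, 0, 0, 3, 1],
  [0, 0, 0, 0, 0, 6, 1],
  [0, 0, 0, 0, 0, 8, 1],
  [0, 0, 0, 0, 0, 10, 1],
  [0, 0, 0, 0, 0, 12, 1],
  [0, 0, 0, 0, 0, 12, 1],
])

```text
t: 5.28
tcp_pos: [0.5966, -0.0611, 0.1293]
tool_rot: [0.699, 0.715, -0.0, -0.0]
force: [0.7, -0.3, -0.5]
finger_gap: 0.105
gripper_force: 58.8
```

Request:
move_arm([
  [0, 0, 0, 0, 0, 3, 1],
  [0, 0, 0, 0, 0, 6, 1],
  [0, 0, 0, 0, 0, 9, 1],
  [0, 0, 0, 0, 0, 11, 1],
  [0, 0, 0, 0, 0, 12.5, 1],
  [0, 0, 0, 0, 0, 12.5, 1],
])

```text
t: 5.78
tcp_pos: [0.5969, -0.0611, 0.1179]
tool_rot: [0.699, 0.715, 0.0, 0.0]
force: [-0.7, 0.1, 2.2]
finger_gap: 0.106
gripper_force: 59.4
```

Request:
move_arm([
  [0, 0, 6, 0, 0, 0.5, 1],
  [0, 0, 12, 0, 0, 0.5, 1],
  [0, 0, 18, 0, 0, 0.5, 1],
  [0, 0, 24, 0, 0, 0.5, 1],
  [0, 0, 30, 0, 0, 0.5, 1],
  [0, 0, 36, 0, 0, 0.5, 1],
  [0, 0, 42, 0, 0, 0.5, 1],
  [0, 0, 48, 0, 0, 0.5, 1],
  [0, 0, 54, 0, 0, 0.5, 1],
  [0, 0, 60, 0, 0, 0.5, 1],
  [0, 0, 64, 0, 0, 0.5, 1],
  [0, 0, 64, 0, 0, 0.5, 1],
])

```text
t: 6.78
tcp_pos: [0.5967, -0.0611, 0.1178]
tool_rot: [0.972, 0.235, -0.0, 0.0]
force: [-1.8, 0.9, 5.6]
finger_gap: 0.107
gripper_force: 59.7
```

Run:
```python
from h import *
st=readout.sense(); print(st['tcp_pos'],st['force'],st['ft_torque'],R.from_quat(st['tool_rot']).as_matrix().round(3).tolist())
```

```text
[ 0.59670738 -0.06114544  0.11776111] [-1.80640805  0.89939301  5.55623855] [ 0.03487158  0.40391167 -0.01746678] [[0.89, 0.457, -0.0], [0.457, -0.89, -0.0], [-0.0, 0.0, -1.0]]
```

Request:
move_arm([
  [0, 0, 4, 0, 0, 0, 1],
  [0, 0, 7, 0, 0, 0, 1],
  [0, 0, 10, 0, 0, 0, 1],
  [0, 0, 12, 0, 0, 0, 1],
  [0, 0, 14, 0, 0, 0, 1],
  [0, 0, 14, 0, 0, 0, 1],
  [0, 0, 14, 0, 0, 0, 1],
])

```text
t: 7.37
tcp_pos: [0.5966, -0.0612, 0.1178]
tool_rot: [0.993, 0.116, -0.0, 0.0]
force: [-1.9, -0.3, 5.7]
finger_gap: 0.105
gripper_force: 59.7
```

Run:
```python
from h import *
st=readout.sense(); print(st['tcp_pos'],st['force'],st['ft_torque'],R.from_quat(st['tool_rot']).as_euler('zyx',degrees=True))
b=snap('side','d4');snap('scene','s4')
u,v=proj(b,(.5958,-.0613,.09));u,v=int(u),int(v)
cv2.imwrite('pics/c4.png',cv2.resize(b['img'][v-30:v+30,u-40:u+40,::-1],None,fx=8,fy=8,interpolation=cv2.INTER_CUBIC))
```

```text
[ 0.59663222 -0.06118508  0.11775888] [-1.89834168 -0.32755872  5.66815869] [ 0.00399073  0.38018773 -0.03144332] [-1.33202971e+01 -2.03239817e-02  1.79983248e+02]
```

View pics/c4.png

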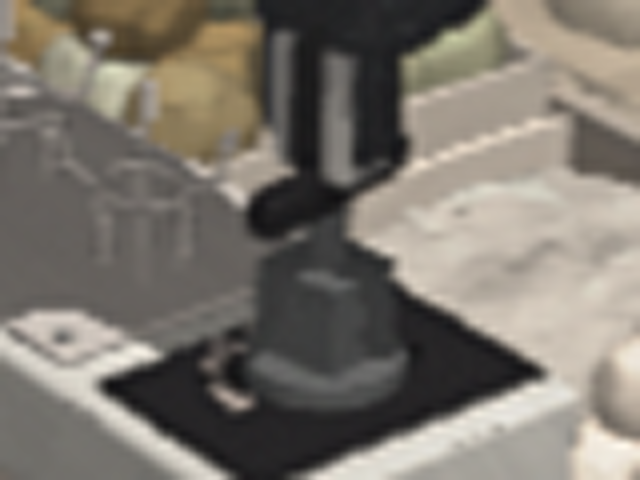

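The key sits on the collar. The turn so far is 78°, still within what bore play allows, so I'll keep turning to feel the stop.

Request:
move_arm([
  [0, 0, 2, 0, 0, 0, 1],
  [0, 0, 4, 0, 0, 0, 1],
  [0, 0, 5, 0, 0, 0, 1],
  [0, 0, 5, 0, 0, 0, 1],
  [0, 0, 5, 0, 0, 0, 1],
])

```text
t: 7.88
tcp_pos: [0.5966, -0.0612, 0.1178]
tool_rot: [0.997, 0.073, -0.0, 0.0]
force: [-2.7, -0.9, 5.6]
finger_gap: 0.103
gripper_force: 59.8
```

Run:
```python
from h import *
st=readout.sense(); print(st['tcp_pos'],st['force'],st['ft_torque'],R.from_quat(st['tool_rot']).as_euler('zyx',degrees=True),st['tau'])
```

```text
[ 0.59657113 -0.06115629  0.11775515] [-2.72760791 -0.92400919  5.57232599] [-0.00481954  0.4516974   0.07910843] [-8.34447949e+00 -2.81476268e-02  1.79980491e+02] [ -0.16996848 -41.91008806 -13.27817738   0.17581384  -0.67851288
   0.1208683 ]
```

Request:
move_arm([
  [0, 0, 2, 0, 0, 0, 1],
  [0, 0, 4, 0, 0, 0, 1],
  [0, 0, 5, 0, 0, 0, 1],
  [0, 0, 5, 0, 0, 0, 1],
  [0, 0, 5, 0, 0, 0, 1],
])

```text
t: 8.3
tcp_pos: [0.5965, -0.0611, 0.1177]
tool_rot: [1.0, 0.03, -0.0, 0.0]
force: [-2.6, 1.0, 5.3]
finger_gap: 0.102
gripper_force: 60.1
```

Run:
```python
from h import *
st=readout.sense(); print(st['tcp_pos'],st['force'],st['ft_torque'],R.from_quat(st['tool_rot']).as_euler('zyx',degrees=True),st['tau'])
```

```text
[ 0.59652747 -0.06110032  0.11770998] [-2.63205187  0.9615883   5.27048815] [-0.00715039  0.48519409  0.29393857] [-3.40300835e+00 -3.91245991e-02  1.79970590e+02] [ -0.4665583  -41.93526864 -13.31621021   0.27320475  -0.6935228
   0.32698299]
```

The moment climbed 0.03→0.29 N·m, so the key is at the stop. Release and rise.

Request:
move_arm([
  [0, 0, 0, 0, 0, 0, 0.5],
  [0, 0, 0, 0, 0, 0, 0.5],
  [0, 0, 0, 0, 0, 0, 0.5],
  [0, 0, 0, 0, 0, 0, 0.5],
  [0, 0, 0, 0, 0, -10, 0.5],
  [0, 0, 0, 0, 0, -50, 0.5],
  [0, 0, 0, 0, 0, -90, 0.5],
  [0, 0, 0, 0, 0, -140, 0.5],
  [0, 0, 0, 0, 0, -140, 0.5],
  [0, 0, 0, 0, 0, -140, 0.5],
])

```text
t: 9.13
tcp_pos: [0.5995, -0.0618, 0.2619]
tool_rot: [1.0, 0.029, 0.005, 0.002]
force: [-0.4, -0.4, -0.1]
finger_gap: 0.5
gripper_force: 0.0
```

Run:
```python
from h import *
st=readout.sense(); print(st['tcp_pos'],st['force'],R.from_quat(st['tool_rot']).as_matrix().round(3).tolist())
s=snap('wrist','w5'); W=cloud(s)
def seg(lo,hi,x0,x1,y0,y1):
    m=(W[...,2]>lo)&(W[...,2]<hi)&(W[...,0]>x0)&(W[...,0]<x1)&(W[...,1]>y0)&(W[...,1]<y1)
    p=W[m]; r=cv2.minAreaRect(p[:,:2].astype(np.float32)); return m.sum(),r,np.median(p[:,2])
print('bar',seg(.108,.125,.55,.65,-.12,0))
print('collar',seg(.057,.063,.56,.63,-.12,0))
```

```text
[ 0.59947541 -0.06179522  0.26188699] [-0.38786261 -0.38303787 -0.1183886 ] [[0.998, 0.058, 0.01], [0.058, -0.998, -0.003], [0.01, 0.003, -1.0]]
bar (np.int64(1004), ((0.5963802337646484, -0.061164770275354385), (0.06003070995211601, 0.011982465162873268), 8.034488677978516), np.float64(0.11570819759763773))
collar (np.int64(477), ((0.5994144082069397, -0.06046760454773903), (0.0374213270843029, 0.04259349778294563), 2.5405402183532715), np.float64(0.06017686237593224))
```

Request:
move_arm([
  [0, 0, -7, -8, -15, -10, 0.2],
  [0, 0, -14, -16, -30, -20, 0],
  [0, 0, -21, -28, -50, -20, 0],
  [0, 0, -28, -40, -70, -20, 0],
  [0, 0, -35, -52, -95, -20, 0],
  [0, 0, -42, -66, -120, -20, 0],
  [0, 0, -49, -80, -145, -20, 0],
  [0, 0, -56, -93, -170, -20, 0],
  [0, 0, -63, -105, -190, -20, 0],
  [0, 0, -70, -109, -199, -20, 0],
  [0, 0, -77, -109, -199, -20, 0],
  [0, 0, -84, -109, -199, -20, 0],
])

```text
t: 10.18
tcp_pos: [0.4743, 0.132, 0.2745]
tool_rot: [0.721, 0.693, -0.002, -0.002]
force: [0.0, 0.5, 0.8]
finger_gap: 0.999
gripper_force: 0.0
```

Request:
move_arm([
  [0, 0, -2.6, 0, 0, 0, 0],
  [0, 0, -2.6, 0, 0, 0, 0],
])

```text
t: 10.35
tcp_pos: [0.4749, 0.1313, 0.2746]
tool_rot: [0.707, 0.707, -0.002, -0.002]
force: [0.6, -0.2, -0.5]
finger_gap: 1.0
gripper_force: 0.0
```

Run:
```python
from h import *
st=readout.sense(); print(st['t'],st['tcp_pos'],st['force'],R.from_quat(st['tool_rot']).as_matrix().round(3).tolist())
s=snap('wrist','w6'); W=cloud(s)
cv2.imwrite('pics/w6v.png',cv2.resize(s['img'][:,:,::-1],(800,600)))
def egg(y0,y1,lo):
    m=(W[...,2]>lo)&(W[...,2]<.07)&(W[...,0]>.37)&(W[...,0]<.5)&(W[...,1]>y0)&(W[...,1]<y1)
    p=W[m]; r=cv2.minAreaRect(p[:,:2].astype(np.float32)); return m.sum(),r,p[:,2].max()
for lo in(.018,.025,.03): print('goose',egg(.06,.17,lo),'hen',egg(.172,.26,lo))
```

```text
10.35 [0.47491992 0.13131364 0.27460312] [ 0.61957174 -0.22041869 -0.50899669] [[0.001, 1.0, -0.005], [1.0, -0.001, -0.0], [-0.0, -0.005, -1.0]]
goose (np.int64(2788), ((0.4260745942592621, 0.11544892191886902), (0.1006198301911354, 0.1089501678943634), 0.0726688951253891), np.float64(0.05503896084723732)) hen (np.int64(2160), ((0.4222255051136017, 0.21601954102516174), (0.0936722680926323, 0.08751403540372849), 0.24045908451080322), np.float64(0.04346601984032872))
goose (np.int64(2599), ((0.4261995255947113, 0.11541609466075897), (0.10042915493249893, 0.10812807083129883), 0.5423294901847839), np.float64(0.05503896084723732)) hen (np.int64(1946), ((0.4222659170627594, 0.21598972380161285), (0.09354858100414276, 0.08733827620744705), 0.31274086236953735), np.float64(0.04346601984032872))
goose (np.int64(2228), ((0.4462841749191284, 0.10838506370782852), (0.06611083447933197, 0.0512782521545887), 42.269432067871094), np.float64(0.05503896084723732)) hen (np.int64(1384), ((0.4433642327785492, 0.20440439879894257), (0.03895839303731918, 0.04454771801829338), 37.7752799987793), np.float64(0.04346601984032872))
```

View pics/w6v.png

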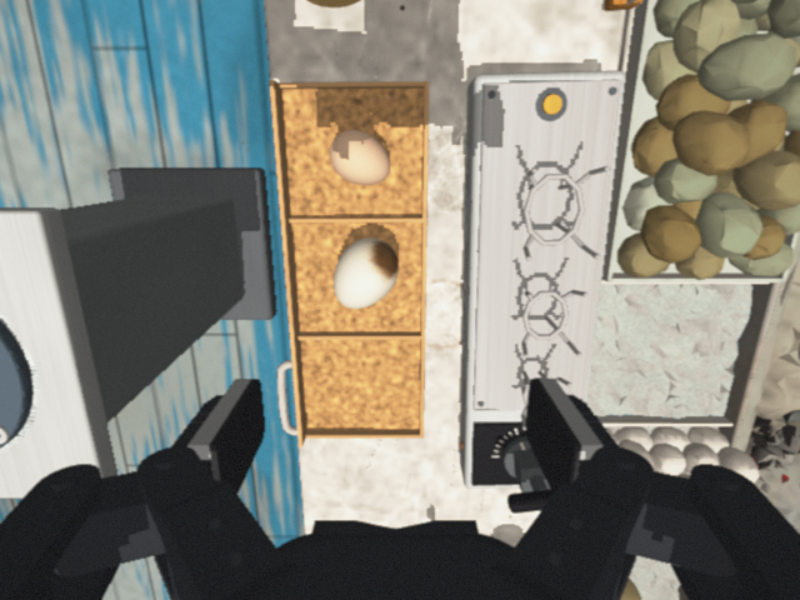

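The wrist view shows the hen egg at (361,156) and the goose egg at (367,273) with its long axis up-right. The goose ring is at (552,208), the hen ring at (545,313) and the stud at (552,104). Next I'll fit ellipsoids to the eggs and find the rings from these pixels.

```bash
cat >> h.py <<'E'
from scipy.optimize import least_squares
def fitegg(W,c0,ax,zc,lo=.02,rad=.045):
    m=(W[...,2]>zc-.002)&(W[...,2]<zc+ax[2]+.01)&(np.hypot(W[...,0]-c0[0],W[...,1]-c0[1])<rad); p=W[m]
    best=None
    for y0 in np.radians(np.arange(0,360,30)):
        def f(q):
            c,s=np.cos(q[2]),np.sin(q[2]); d=p-[q[0],q[1],zc+q[3]]; X=d[:,0]*c+d[:,1]*s; Y=-d[:,0]*s+d[:,1]*c
            k=1+q[4]*X/ax[0]
            return np.append((np.sqrt((X/ax[0])**2+(Y/ax[1]/k)**2+(d[:,2]/ax[2]/k)**2)-1)*ax[1],[q[3]*10,q[4]*.1])
        r=least_squares(f,[*c0,y0,0,.1],loss='soft_l1',f_scale=.001)
        if best is None or r.cost<best.cost: best=r
    q=best.x; return len(p),q[:2].round(4),round(np.degrees(q[2])%360,1),q[3:].round(4),'cost',best.cost
G=(.0335,.027,.0255); H=(.0255,.0215,.020)
E
python3 - <<'E'
from h import *
s=load('w6'); W=cloud(s)
print('goose',fitegg(W,(.443,.11),G,.0275)); print('hen',fitegg(W,(.44,.205),H,.022))
print('stud',atz(s,552/1.25,104/1.25,.056),'rg',atz(s,552/1.25,208/1.25,.076),'rh',atz(s,545/1.25,313/1.25,.076))
# warmer edge lines from top-plate points
m=(W[...,2]>.046)&(W[...,2]<.058)&(W[...,0]>.52)&(W[...,0]<.7)&(W[...,1]>.0)&(W[...,1]<.28); p=W[m]
for y in np.arange(.02,.26,.04):
    k=abs(p[:,1]-y)<.006; print(round(y,2),p[k,0].min().round(4),p[k,0].max().round(4))
print('ymax',p[:,1].max())
sp=np.array([.5966,-.0612])
for nm in('w6','scene0'):
    S=load(nm);hsv=cv2.cvtColor(S['img'],cv2.COLOR_RGB2HSV); w=cloud(S)
    k=(w[...,2]>.05)&(w[...,2]<.062)&(abs(w[...,0]-.585)<.03)&(abs(w[...,1]-.243)<.02)&(hsv[...,1]>120); print(nm,k.sum(),np.median(w[k],0), (w[k].min(0)+w[k].max(0))/2)
E
```

```text
goose (2269, array([0.4471, 0.1072]), np.float64(233.7), array([-0.0002, -0.1194]), 'cost', np.float64(0.00038538199761491463))
hen (1646, array([0.4446, 0.2043]), np.float64(333.1), array([-0.0005, -0.1073]), 'cost', np.float64(0.0003435587437340353))
stud [0.58877904 0.24240385 0.056     ] rg [0.58973491 0.16984594 0.076     ] rh [0.59266663 0.08806901 0.076     ]
0.02 0.5389 0.6487
0.06 0.5376 0.6475
0.1 0.5363 0.6465
0.14 0.5354 0.6767
0.18 0.5343 0.6823
0.22 0.5337 0.6839
ymax 0.27963285385573766
w6 201 [0.58851771 0.24256534 0.05645905] [0.58904575 0.24270046 0.05567639]
scene0 30 [0.58626941 0.24434122 0.05428317] [0.58671511 0.24408608 0.05458154]
```

Request:
move_arm([
  [0, 0, 7, -8, -9, 30, 0.15],
  [0, 0, 14, -16, -18, 60, 0.24],
  [0, 0, 21, -24, -28, 95, 0.24],
  [0, 0, 28, -24, -28, 130, 0.24],
  [0, 0, 35, -24, -28, 160, 0.24],
  [0, 0, 36.3, -24, -28, 172, 0.24],
  [0, 0, 36.3, -24, -28, 175, 0.24],
  [0, 0, 36.3, -24, -28, 175, 0.24],
  [0, 0, 36.3, -24, -28, 175, 0.24],
])

```text
t: 11.15
tcp_pos: [0.4488, 0.1072, 0.1019]
tool_rot: [0.893, 0.451, -0.0, -0.0]
force: [0.9, -0.6, -0.4]
finger_gap: 0.759
gripper_force: 0.0
```

Run:
```python
from h import *
st=readout.sense(); print(st['t'],st['tcp_pos'],R.from_quat(st['tool_rot']).as_matrix().round(3).tolist())
s=snap('wrist','w7'); W=cloud(s); print('goose',fitegg(W,(.447,.107),G,.0275))
```

```text
11.15 [0.4487852  0.10723865 0.10192539] [[0.593, 0.805, -0.0], [0.805, -0.593, 0.0], [-0.0, -0.0, -1.0]]
goose (6937, array([0.447 , 0.1075]), np.float64(54.6), array([-0.0002,  0.1178]), 'cost', np.float64(0.0008782596073221067))
```

Request:
move_arm([
  [0, 0, 0, -0.8, -1.6, 25, 0.24],
  [0, 0, 0, -0.8, -1.6, 50, 0.24],
  [0, 0, 0, -0.8, -1.6, 66, 0.24],
  [0, 0, 0, -0.8, -1.6, 70, 0.24],
  [0, 0, 0, -0.8, -1.6, 70, 0.5],
  [0, 0, 0, -0.8, -1.6, 70, 0.6],
  [0, 0, 0, -0.8, -1.6, 70, 0.6],
  [0, 0, 0, -0.8, -1.6, 70, 0.6],
  [0, 0, 0, -0.8, -1.6, 70, 0.6],
], squeeze=25)

```text
t: 11.95
tcp_pos: [0.4476, 0.1076, 0.0327]
tool_rot: [0.893, 0.451, 0.001, 0.001]
force: [0.3, 0.1, 1.7]
finger_gap: 0.564
gripper_force: 25.6
```

Request:
move_arm([
  [0, 0, 0, 0, 0, -10, 0.6],
  [0, 0, 0, 0, 0, -40, 0.6],
  [0, 0, 0, 0, 0, -80, 0.6],
  [0, 0, 0, 0, 0, -110, 0.6],
  [0, 0, 0, 0, 0, -110, 0.6],
  [0, 0, 0, 0, 0, -110, 0.6],
])

```text
t: 12.45
tcp_pos: [0.4479, 0.1077, 0.1441]
tool_rot: [0.893, 0.451, 0.002, 0.001]
force: [-0.1, 0.4, -1.1]
finger_gap: 0.566
gripper_force: 25.8
```

Run:
```python
from h import *
st=readout.sense(); print(st['t'],st['tcp_pos'],st['force'],R.from_quat(st['tool_rot']).as_matrix().round(3).tolist())
s=snap('wrist','w8'); W=cloud(s); cv2.imwrite('pics/w8v.png',s['img'][:,:,::-1])
z=st['tcp_pos'][2]-.0045
for zz in (z-.003,z,z+.003): print('goose',fitegg(W,st['tcp_pos'][:2],G,zz))
```

```text
12.45 [0.44794278 0.10765289 0.14409915] [-0.11444556  0.44928651 -1.07951288] [[0.593, 0.805, 0.005], [0.805, -0.593, -0.0], [0.003, 0.004, -1.0]]
goose (16970, array([0.4469, 0.1053]), np.float64(235.4), array([ 0.0021, -0.2736]), 'cost', np.float64(0.02949967465874857))
goose (17361, array([0.4461, 0.1042]), np.float64(235.0), array([-0.001 , -0.3591]), 'cost', np.float64(0.037060477967278516))
goose (17552, array([0.445 , 0.1027]), np.float64(54.4), array([-0.0043,  0.49  ]), 'cost', np.float64(0.04314817267032235))
```

View pics/w8v.png

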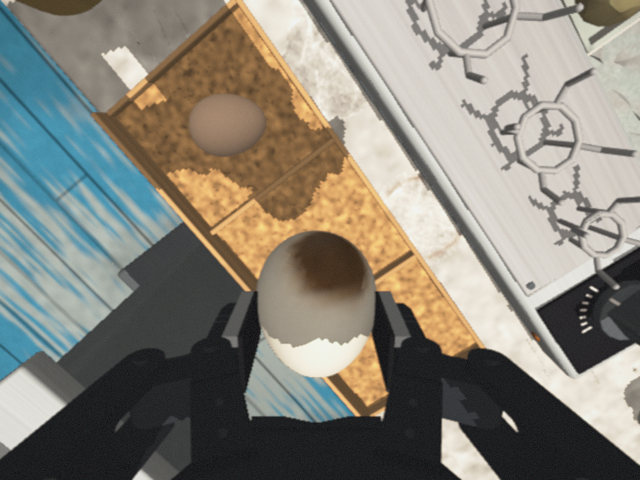

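The goose egg is held level between the pads at about (315,305). Carrying it over its nest.

Request:
move_arm([
  [0, 0, -6, 12, 7, -10, 0.6],
  [0, 0, -12, 30, 18, -15, 0.6],
  [0, 0, -18, 55, 32, -15, 0.6],
  [0, 0, -25, 80, 47, -15, 0.6],
  [0, 0, -31, 105, 62, -15, 0.6],
  [0, 0, -36, 125, 74, -15, 0.6],
  [0, 0, -37.3, 134, 79, -15, 0.6],
  [0, 0, -37.3, 134, 79, -15, 0.6],
  [0, 0, -37.3, 134, 79, -15, 0.6],
  [0, 0, -37.3, 134, 79, -15, 0.6],
])

```text
t: 13.33
tcp_pos: [0.5875, 0.1681, 0.1551]
tool_rot: [0.702, 0.712, -0.002, -0.002]
force: [0.4, 0.1, -1.7]
finger_gap: 0.56
gripper_force: 25.8
```

Run:
```python
from h import *
st=readout.sense(); print(st['t'],st['tcp_pos'],st['force'],R.from_quat(st['tool_rot']).as_matrix().round(3).tolist())
a=snap('scene','s9'); b=snap('side','d9')
L=[]
for k,s in (('s',a),('d',b)):
    u,v=proj(s,(.5907,.1687,.11)); u,v=int(u),int(v); print(u,v, [np.round(proj(s,(.5907,.1687,z)),1) for z in(.076,.155)])
    L.append(cv2.resize(s['img'][v-30:v+30,u-25:u+25,::-1],None,fx=8,fy=8,interpolation=cv2.INTER_CUBIC))
cv2.imwrite('pics/c9.png',np.hstack(L))
```

```text
13.3333 [0.58753606 0.16813328 0.15506437] [ 0.37630686  0.13981936 -1.68242255] [[-0.015, 1.0, -0.005], [1.0, 0.015, -0.001], [-0.001, -0.005, -1.0]]
243 273 [array([245.5, 285.4]), array([241.5, 257.3])]
294 187 [array([295.5, 200.3]), array([294.2, 169.8])]
```

View pics/c9.png

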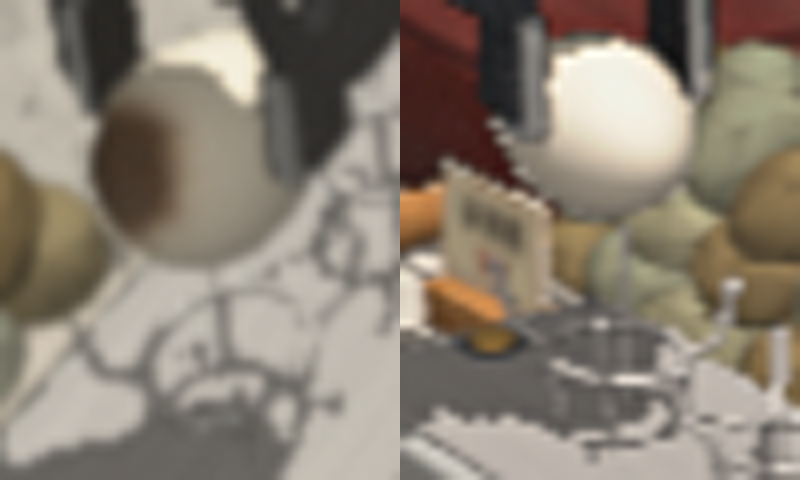

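The egg hangs a little short of the ring in x: in the side crop the egg is at 610,130 and the ring at 615,345. I'll correct that and lower.

Request:
move_arm([
  [0, 0, 0, 0.6, 3, 10, 0.6],
  [0, 0, 0, 0.6, 3.3, 22, 0.6],
  [0, 0, 0, 0.6, 3.3, 34, 0.6],
  [0, 0, 0, 0.6, 3.3, 44, 0.6],
  [0, 0, 0, 0.6, 3.3, 49, 0.6],
  [0, 0, 0, 0.6, 3.3, 49, 0.6],
])

```text
t: 13.93
tcp_pos: [0.5917, 0.169, 0.1055]
tool_rot: [0.702, 0.713, -0.002, -0.001]
force: [0.2, 0.1, -2.0]
finger_gap: 0.564
gripper_force: 25.8
```

Request:
move_arm([
  [0, 0, 0, 0, -0.7, 1, 0.6],
  [0, 0, 0, 0, -0.7, 2, 0.6],
  [0, 0, 0, 0, -0.7, 3, 0.6],
  [0, 0, 0, 0, -0.7, 3.5, 0.6],
  [0, 0, 0, 0, -0.7, 3.5, 0.6],
])

```text
t: 14.35
tcp_pos: [0.5927, 0.1692, 0.1046]
tool_rot: [0.702, 0.713, 0.0, 0.0]
force: [-0.4, -1.0, -1.0]
finger_gap: 0.563
gripper_force: 25.8
```

Request:
move_arm([
  [0, 0, 0, 0, -1, 1, 0.6],
  [0, 0, 0, 0, -1.5, 1.5, 0.6],
  [0, 0, 0, 0, -1.5, 1.5, 0.6],
  [0, 0, 0, 0, -1.5, 1.5, 0.6],
])

```text
t: 14.68
tcp_pos: [0.5911, 0.1691, 0.1031]
tool_rot: [0.702, 0.713, 0.0, 0.0]
force: [-0.3, -0.6, 0.2]
finger_gap: 0.564
gripper_force: 26.2
```

Run:
```python
from h import *
st=readout.sense(); print(st['t'],st['tcp_pos'],st['force'],R.from_quat(st['tool_rot']).as_matrix().round(3).tolist())
a=snap('scene','s10'); b=snap('side','d10'); c=snap('wrist','w10')
L=[]
for k,s in (('s',a),('d',b)):
    u,v=proj(s,(.5907,.1687,.09)); u,v=int(u),int(v)
    L.append(cv2.resize(s['img'][v-25:v+25,u-20:u+20,::-1],None,fx=6.6,fy=8,interpolation=cv2.INTER_CUBIC))
L.append(cv2.resize(c['img'][150:450,200:440,::-1],(270,400)))
cv2.imwrite('pics/c10.png',np.hstack(L))
```

```text
14.6833 [0.59110074 0.1691414  0.10310381] [-0.2582537  -0.6261841   0.15742014] [[-0.016, 1.0, 0.0], [1.0, 0.016, -0.0], [-0.0, 0.0, -1.0]]
```

View pics/c10.png

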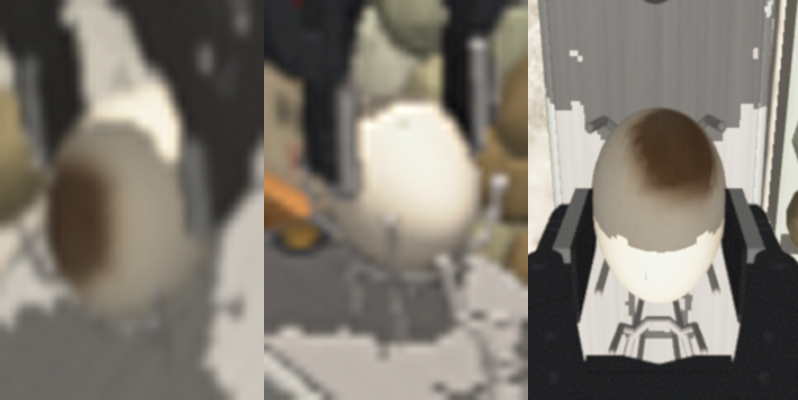

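The egg now sits centred in the ring and its weight (about 2 N) is off the gripper. Release and rise.

Request:
move_arm([
  [0, 0, 0, 0, 0, 0, 0.4],
  [0, 0, 0, 0, 0, 0, 0.3],
  [0, 0, 0, 0, 0, 0, 0.25],
  [0, 0, 0, 0, 0, 0, 0.22],
  [0, 0, 0, 0, 0, -10, 0.22],
  [0, 0, 0, 0, 0, -30, 0.22],
  [0, 0, 0, 0, 0, -60, 0.22],
  [0, 0, 0, 0, 0, -90, 0.22],
  [0, 0, 0, 0, 0, -90, 0.22],
  [0, 0, 0, 0, 0, -90, 0.22],
])

```text
t: 15.67
tcp_pos: [0.5926, 0.1694, 0.1958]
tool_rot: [0.701, 0.713, 0.002, 0.002]
force: [0.2, 0.8, -0.8]
finger_gap: 0.781
gripper_force: 0.0
```

Run:
```python
from h import *
st=readout.sense(); print(st['t'],st['tcp_pos'],R.from_quat(st['tool_rot']).as_matrix().round(3).tolist())
W=cloud(snap('wrist','w11')); print('goose',fitegg(W,(.5907,.1687),G,.097)); print('hen',fitegg(W,(.4446,.2043),H,.022))
```

```text
15.6667 [0.59263104 0.16942257 0.19582493] [[-0.016, 1.0, 0.006], [1.0, 0.016, 0.001], [0.001, 0.006, -1.0]]
goose (5838, array([0.5904, 0.1684]), np.float64(269.9), array([ 1.000e-04, -1.346e-01]), 'cost', np.float64(0.0017336304213554305))
hen (2510, array([0.4445, 0.204 ]), np.float64(335.4), array([-0.0005, -0.1217]), 'cost', np.float64(0.000489647254347635))
```

Request:
move_arm([
  [0, 0, -6, 5, -20, 0, 0.3],
  [0, 0, -13, 12, -45, 0, 0.35],
  [0, 0, -20, 20, -75, 0, 0.35],
  [0, 0, -27, 28, -105, 0, 0.35],
  [0, 0, -34, 37, -130, 20, 0.35],
  [0, 0, -41, 37, -147, 40, 0.35],
  [0, 0, -48, 37, -147.5, 60, 0.35],
  [0, 0, -55, 37, -147.5, 80, 0.35],
  [0, 0, -62, 37, -147.5, 86, 0.35],
  [0, 0, -63.5, 37, -147.5, 86, 0.35],
  [0, 0, -63.5, 37, -147.5, 86, 0.35],
])

```text
t: 16.63
tcp_pos: [0.4413, 0.2035, 0.1051]
tool_rot: [0.221, 0.975, -0.001, -0.002]
force: [-0.4, -0.5, 0.2]
finger_gap: 0.649
gripper_force: 0.0
```

Run:
```python
from h import *
st=readout.sense(); p=st['tcp_pos']; M=R.from_quat(st['tool_rot']).as_matrix(); print(st['t'],p,M.round(3).tolist())
W=cloud(snap('wrist','w12')); r=fitegg(W,(.4446,.2043),H,.022); print('hen',r)
print('tool shift',(M.T@(np.append(r[1],.038)-p)*1000).round(1))
for x in (.40,.43,.47):
    m=(abs(W[...,0]-x)<.01)&(W[...,2]>.008)&(W[...,2]<.016)&(abs(W[...,1]-.165)<.03); print(W[m][:,1].min() if m.any() else None,np.median(W[m][:,1]) if m.any() else None,m.sum())
```

```text
16.6333 [0.44128388 0.20353436 0.10510048] [[-0.902, 0.432, -0.005], [0.432, 0.902, -0.001], [0.004, -0.003, -1.0]]
hen (3856, array([0.4444, 0.2044]), np.float64(332.8), array([-0.0003, -0.0954]), 'cost', np.float64(0.0005469535196590449))
tool shift [-2.7  2.3 67.1]
0.1498380566593975 0.15262029118618103 214
0.1496667627639789 0.15276696612516405 188
0.1500217736355719 0.15289929097386595 165
```

Request:
move_arm([
  [0, 0, 0, -2.7, 2.3, 25, 0.35],
  [0, 0, 0, -2.7, 2.3, 50, 0.35],
  [0, 0, 0, -2.7, 2.3, 68, 0.35],
  [0, 0, 0, -2.7, 2.3, 73, 0.35],
  [0, 0, 0, -2.7, 2.3, 73, 0.6],
  [0, 0, 0, -2.7, 2.3, 73, 0.7],
  [0, 0, 0, -2.7, 2.3, 73, 0.7],
  [0, 0, 0, -2.7, 2.3, 73, 0.7],
  [0, 0, 0, -2.7, 2.3, 73, 0.7],
], squeeze=25)

```text
t: 17.43
tcp_pos: [0.447, 0.205, 0.0348]
tool_rot: [0.222, 0.975, 0.0, 0.001]
force: [0.1, 0.4, -1.4]
finger_gap: 0.379
gripper_force: 22.4
```

Request:
move_arm([
  [0, 0, 0, 0, 0, -10, 0.7],
  [0, 0, 0, 0, 0, -40, 0.7],
  [0, 0, 0, 0, 0, -80, 0.7],
  [0, 0, 0, 0, 0, -120, 0.7],
  [0, 0, 0, 0, 0, -120, 0.7],
  [0, 0, 0, 0, 0, -120, 0.7],
])

```text
t: 17.93
tcp_pos: [0.4481, 0.2053, 0.1571]
tool_rot: [0.221, 0.975, 0.002, 0.003]
force: [0.4, 1.1, -0.2]
finger_gap: 0.377
gripper_force: 22.6
```

Run:
```python
from h import *
st=readout.sense(); p=st['tcp_pos']; M=R.from_quat(st['tool_rot']).as_matrix(); print(st['t'],p,M.round(3).tolist())
s=snap('wrist','w13'); cv2.imwrite('pics/w13v.png',s['img'][150:470,160:480,::-1])
print('tool shift',(M.T@(np.array([.5928,.0868,p[2]])-p)*1000).round(1))
```

```text
17.9333 [0.44809341 0.20525379 0.15708825] [[-0.902, 0.432, 0.007], [0.432, 0.902, 0.002], [-0.006, 0.005, -1.0]]
tool shift [-181.7  -44.3    0.9]
```

View pics/w13v.png

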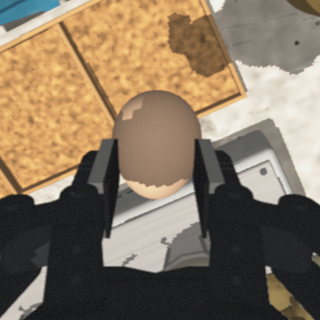

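The hen egg is gripped and looks roughly level, but the gap is small (32 mm). I'll fit its pose in the hand before placing.

Run:
```python
from h import *
def fit(nm,box,ax,tcp,yaw0):
    s=load(nm);W=cloud(s);u0,u1,v0,v1=box
    P=W[v0:v1,u0:u1].reshape(-1,3); C=s['img'][v0:v1,u0:u1].reshape(-1,3).astype(int)
    P=P[(P[:,2]>tcp[2]-.03)&(C.sum(1)>120)]; print(nm,len(P),P[:,2].max(),P.min(0).round(4),P.max(0).round(4))
    best=None
    for pit in (-.4,0,.4):
        def f(q):
            X=R.from_euler('ZYX',[q[3],q[4],q[5]]).inv().apply(P-q[:3]); k=1+q[6]*X[:,0]/ax[0]
            return np.concatenate([(np.sqrt((X[:,0]/ax[0])**2+(X[:,1]/ax[1]/k)**2+(X[:,2]/ax[2]/k)**2)-1)*ax[1],[q[6]*.1,q[5]*.003]])
        r=least_squares(f,[*tcp[:2],tcp[2]-.01,yaw0,pit,0,.1],loss='soft_l1',f_scale=.001)
        if best is None or r.cost<best.cost: best=r
    q=best.x; print(' c-tcp',(q[:3]-tcp).round(4),'ypr',np.degrees(q[3:6]).round(1),q[6].round(2),best.cost)
fit('w13',(270,365,235,350),H,np.array([.4481,.2053,.1571]),np.radians(153))
fit('w8',(258,376,232,380),G,np.array([.4479,.1077,.1441]),np.radians(54))
```

```text
w13 7669 0.18020426943029602 [0.4216 0.1852 0.1385] [0.4695 0.228  0.1802]
 c-tcp [-0.0018 -0.0005 -0.0129] ypr [150.1  -1.6 -47.5] 0.1 0.0021904709477242666
w8 13856 0.16644633830337865 [0.4222 0.0797 0.1325] [0.4782 0.1393 0.1664]
 c-tcp [-0.0004  0.0002 -0.006 ] ypr [ 53.1  -1.6 -49.2] 0.11 0.0013045949303165324
```

Request:
move_arm([
  [0, 0, 6, -12, -3, -10, 0.7],
  [0, 0, 13, -35, -9, -15, 0.7],
  [0, 0, 20, -65, -16, -15, 0.7],
  [0, 0, 27, -95, -24, -15, 0.7],
  [0, 0, 34, -125, -31, -15, 0.7],
  [0, 0, 41, -150, -38, -15, 0.7],
  [0, 0, 48, -170, -43, -15, 0.7],
  [0, 0, 55, -182, -45.7, -15, 0.7],
  [0, 0, 62, -182, -45.7, -15, 0.7],
  [0, 0, 62.9, -182, -45.7, -15, 0.7],
  [0, 0, 62.9, -182, -45.7, -15, 0.7],
  [0, 0, 62.9, -182, -45.7, -15, 0.7],
])

```text
t: 18.98
tcp_pos: [0.5894, 0.0853, 0.1675]
tool_rot: [0.697, 0.717, -0.001, -0.001]
force: [0.0, 0.8, -0.5]
finger_gap: 0.378
gripper_force: 22.6
```

Run:
```python
from h import *
st=readout.sense(); p=st['tcp_pos']; M=R.from_quat(st['tool_rot']).as_matrix(); print(st['t'],p,M.round(3).tolist(),st['force'])
print('tool shift',(M.T@(np.array([.5928,.0853,.110])-p)*1000).round(1))
```

```text
18.9833 [0.58941628 0.08525607 0.16754957] [[-0.029, 1.0, -0.003], [1.0, 0.029, 0.0], [0.0, -0.003, -1.0]] [ 0.01982186  0.84744408 -0.45437901]
tool shift [-0.1  3.6 57.5]
```

Request:
move_arm([
  [0, 0, 0, 0, 2.8, 12, 0.7],
  [0, 0, 0, 0, 2.8, 26, 0.7],
  [0, 0, 0, 0, 2.8, 40, 0.7],
  [0, 0, 0, 0, 2.8, 50, 0.7],
  [0, 0, 0, 0, 2.8, 55, 0.7],
  [0, 0, 0, 0, 2.8, 57, 0.7],
  [0, 0, 0, 0, 2.8, 57, 0.7],
  [0, 0, 0, 0, 2.8, 57, 0.7],
])

```text
t: 19.65
tcp_pos: [0.594, 0.0851, 0.1121]
tool_rot: [0.698, 0.716, 0.0, 0.0]
force: [0.3, -0.4, -0.3]
finger_gap: 0.375
gripper_force: 22.6
```

Run:
```python
from h import *
st=readout.sense(); p=st['tcp_pos']; M=R.from_quat(st['tool_rot']).as_matrix(); print(st['t'],p,M.round(3).tolist(),st['force'])
print('tool shift',(M.T@(np.array([.5928,.0853,.107])-p)*1000).round(1))
```

```text
19.65 [0.5939591  0.08505788 0.11213873] [[-0.027, 1.0, 0.001], [1.0, 0.027, -0.0], [-0.0, 0.001, -1.0]] [ 0.31349776 -0.36093629 -0.26070582]
tool shift [ 0.3 -1.2  5.1]
```

Request:
move_arm([
  [0, 0, 0, 0.2, -1.2, 1.5, 0.7],
  [0, 0, 0, 0.2, -1.2, 3, 0.7],
  [0, 0, 0, 0.2, -1.2, 4, 0.7],
  [0, 0, 0, 0.2, -1.2, 5, 0.7],
  [0, 0, 0, 0.2, -1.2, 5.5, 0.7],
  [0, 0, 0, 0.2, -1.2, 5.5, 0.7],
])

```text
t: 20.15
tcp_pos: [0.5923, 0.0852, 0.1063]
tool_rot: [0.698, 0.716, -0.0, -0.0]
force: [-0.6, 1.4, 0.0]
finger_gap: 0.379
gripper_force: 22.6
```

Run:
```python
from h import *
st=readout.sense(); p=st['tcp_pos']; print(st['t'],p,st['force'])
a=snap('scene','s14'); b=snap('side','d14'); c=snap('wrist','w14')
L=[]
for k,s in (('s',a),('d',b)):
    u,v=proj(s,(.5928,.0868,.09)); u,v=int(u),int(v)
    L.append(cv2.resize(s['img'][v-25:v+25,u-20:u+20,::-1],None,fx=6.6,fy=8,interpolation=cv2.INTER_CUBIC))
L.append(cv2.resize(c['img'][150:450,200:440,::-1],(270,400)))
cv2.imwrite('pics/c14.png',np.hstack(L))
```

```text
20.15 [0.59230855 0.08516023 0.10625966] [-0.64890874  1.40775097  0.04872696]
```

View pics/c14.png

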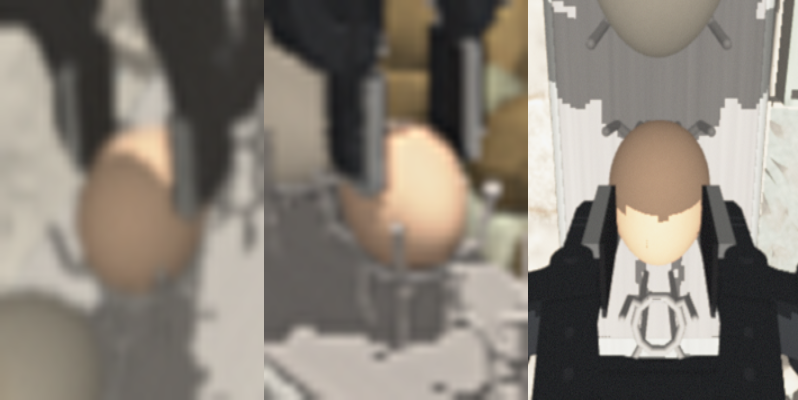

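The hen egg sits between its prongs at the expected height. Release and rise.

Request:
move_arm([
  [0, 0, 0, 0, 0, 0, 0.55],
  [0, 0, 0, 0, 0, 0, 0.45],
  [0, 0, 0, 0, 0, 0, 0.4],
  [0, 0, 0, 0, 0, 0, 0.38],
  [0, 0, 0, 0, 0, -10, 0.38],
  [0, 0, 0, 0, 0, -30, 0.38],
  [0, 0, 0, 0, 0, -65, 0.38],
  [0, 0, 0, 0, 0, -100, 0.38],
  [0, 0, 0, -20, 0, -140, 0.38],
  [0, 0, 0, -60, -20, -150, 0.38],
  [0, 0, 0, -60, -20, -150, 0.38],
  [0, 0, 0, -60, -20, -150, 0.38],
])

```text
t: 21.3
tcp_pos: [0.5738, 0.0229, 0.2585]
tool_rot: [0.699, 0.715, 0.001, 0.001]
force: [-0.3, 0.0, 0.6]
finger_gap: 0.616
gripper_force: 0.0
```

Run:
```python
from h import *
st=readout.sense(); p=st['tcp_pos']; print(st['t'],p)
s=snap('wrist','w15'); W=cloud(s)
print('goose',fitegg(W,(.5907,.1687),G,.097)); print('hen',fitegg(W,(.5928,.0868),H,.094))
m=(W[...,2]>.108)&(W[...,2]<.125)&(abs(W[...,0]-.597)<.05)&(abs(W[...,1]+.061)<.05); print('bar',cv2.minAreaRect(W[m][:,:2].astype(np.float32)),np.median(W[m][:,2]))
```

```text
21.3 [0.57376405 0.02289433 0.25845175]
goose (4587, array([0.5906, 0.1689]), np.float64(89.0), array([-0.    ,  0.1153]), 'cost', np.float64(0.0013317781141518493))
hen (2733, array([0.594 , 0.0853]), np.float64(84.3), array([0.0006, 0.1326]), 'cost', np.float64(0.0011007044763867134))
bar ((0.5960812568664551, -0.060657285153865814), (0.05944425240159035, 0.012257867492735386), 7.785323619842529) 0.11562481751772087
```

Both eggs are seated and the key is unmoved. Now I'll locate the probe in its rest.

Run:
```python
from h import *
for n in ('w1','s10','d10'):
    s=load(n); W=cloud(s)
    for lo,hi in((.064,.078),):
        m=(W[...,2]>lo)&(W[...,2]<hi)&(W[...,0]>.47)&(W[...,0]<.56)&(W[...,1]>-.34)&(W[...,1]<-.14); p=W[m]
        print(n,len(p),cv2.minAreaRect(p[:,:2].astype(np.float32)),np.median(p[:,2]),p.min(0),p.max(0))
        for y in np.arange(-.32,-.15,.015):
            k=abs(p[:,1]-y)<.007
            if k.sum()>4: print('  ',round(y,3),k.sum(),p[k,0].min().round(4),p[k,0].max().round(4),np.median(p[k,2]).round(4))
```

```text
w1 1542 ((0.5177832245826721, -0.2545571029186249), (0.03773285821080208, 0.12551285326480865), 3.352093458175659) 0.06996926799180408 [ 0.49815436 -0.31720603  0.06401727] [ 0.53947154 -0.19183933  0.07302688]
   -0.32 34 0.5128 0.5291 0.07
   -0.305 232 0.502 0.5395 0.0702
   -0.29 183 0.5106 0.5287 0.0704
   -0.275 189 0.5095 0.5275 0.0706
   -0.26 198 0.5094 0.5272 0.0702
   -0.245 262 0.4982 0.5359 0.0701
   -0.23 213 0.5074 0.5248 0.0691
   -0.215 75 0.5104 0.5216 0.0651
   -0.2 50 0.5113 0.5164 0.065
s10 145 ((0.5140339136123657, -0.2662810683250427), (0.03806587681174278, 0.10040561109781265), 6.317997455596924) 0.06756366271200917 [ 0.4958306  -0.31649676  0.06410241] [ 0.53707238 -0.21648929  0.0707857 ]
   -0.305 27 0.4986 0.5371 0.0681
   -0.29 17 0.5097 0.5256 0.0678
   -0.275 21 0.5063 0.5241 0.0677
   -0.26 21 0.5071 0.5217 0.0675
   -0.245 23 0.4958 0.5285 0.0675
   -0.23 23 0.5063 0.5297 0.067
d10 491 ((0.518043577671051, -0.25860533118247986), (0.03897096589207649, 0.12093933671712875), 4.206813812255859) 0.06918046456249385 [ 0.49735631 -0.31936102  0.06400562] [ 0.5387392  -0.19837923  0.0729662 ]
   -0.32 41 0.5133 0.528 0.0685
   -0.305 95 0.5022 0.5387 0.0692
   -0.29 70 0.5099 0.5282 0.0695
   -0.275 61 0.5099 0.5275 0.0698
   -0.26 60 0.5077 0.5271 0.0694
   -0.245 80 0.4974 0.5363 0.0691
   -0.23 37 0.5074 0.5259 0.0684
   -0.215 9 0.5113 0.5156 0.0651
   -0.2 5 0.5116 0.515 0.0649
```

Request:
move_arm([
  [0, 0, 0, -40, -15, 0, 0.4],
  [0, 0, 0, -80, -30, 0, 0.4],
  [0, 0, 0, -120, -40, 0, 0.4],
  [0, 0, 0, -160, -45, 0, 0.4],
  [0, 0, 0, -200, -50, 0, 0.4],
  [0, 0, 0, -230, -55, 0, 0.4],
  [0, 0, 0, -230, -55, 0, 0.4],
  [0, 0, 0, -230, -55, 0, 0.4],
  [0, 0, 0, -230, -55, 0, 0.4],
])

```text
t: 22.1
tcp_pos: [0.5248, -0.2051, 0.2551]
tool_rot: [0.698, 0.716, 0.0, -0.002]
force: [-0.2, -0.1, 0.4]
finger_gap: 0.604
gripper_force: 0.0
```

Run:
```python
from h import *
st=readout.sense(); p=st['tcp_pos']; print(st['t'],p,R.from_quat(st['tool_rot']).as_matrix().round(3).tolist())
s=snap('wrist','w16'); W=cloud(s); cv2.imwrite('pics/w16v.png',s['img'][:,:,::-1])
m=(W[...,2]>.064)&(W[...,2]<.078)&(W[...,0]>.47)&(W[...,0]<.56)&(W[...,1]>-.34)&(W[...,1]<-.14); p=W[m]
print(len(p),cv2.minAreaRect(p[:,:2].astype(np.float32)),np.median(p[:,2]),p.min(0),p.max(0))
for y in np.arange(-.32,-.15,.01):
    k=abs(p[:,1]-y)<.005
    if k.sum()>4: print('  ',round(y,3),k.sum(),p[k,0].min().round(4),p[k,0].max().round(4),np.median(p[k,2]).round(4))
```

```text
22.1 [ 0.5247728  -0.20512499  0.25511576] [[-0.027, 1.0, -0.002], [1.0, 0.027, 0.003], [0.003, -0.002, -1.0]]
1887 ((0.5172891616821289, -0.25449591875076294), (0.037899911403656006, 0.12652333080768585), 3.8397953510284424) 0.06995488906591929 [ 0.49743387 -0.31766652  0.06400567] [ 0.53952642 -0.19134614  0.07316829]
   -0.32 18 0.5136 0.5288 0.0694
   -0.31 170 0.5026 0.5395 0.0702
   -0.3 208 0.5024 0.5395 0.0701
   -0.29 164 0.5112 0.5293 0.0703
   -0.28 168 0.5101 0.528 0.0706
   -0.27 183 0.5099 0.5277 0.0702
   -0.26 175 0.5088 0.5264 0.0702
   -0.25 182 0.5088 0.5262 0.0701
   -0.24 250 0.4974 0.5353 0.07
   -0.23 182 0.5075 0.5247 0.0693
   -0.22 89 0.5093 0.5216 0.0664
   -0.21 44 0.5128 0.5167 0.0649
   -0.2 44 0.5117 0.5165 0.0648
   -0.19 10 0.5117 0.5154 0.0647
```

View pics/w16v.png

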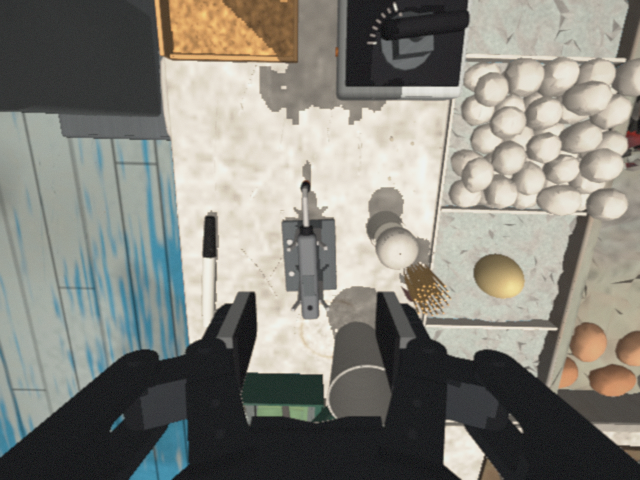

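The wrist view shows the probe handle at (309,270), its foot at (305,187), the shaker at (397,247) and the cup at (358,400). There's enough room for a narrowed gripper, so I'll descend over the handle.

Request:
move_arm([
  [0, 0, -2.4, -30, -4, 30, 0.58],
  [0, 0, -2.4, -60, -7.5, 60, 0.58],
  [0, 0, -2.4, -67.5, -7.5, 95, 0.58],
  [0, 0, -2.4, -67.5, -7.5, 120, 0.58],
  [0, 0, -2.4, -67.5, -7.5, 125, 0.58],
  [0, 0, -2.4, -67.5, -7.5, 125, 0.58],
  [0, 0, -2.4, -67.5, -7.5, 125, 0.58],
])

```text
t: 22.73
tcp_pos: [0.5201, -0.2732, 0.132]
tool_rot: [0.682, 0.731, 0.0, 0.0]
force: [0.2, -0.6, 0.9]
finger_gap: 0.417
gripper_force: 0.0
```

Run:
```python
from h import *
st=readout.sense(); p=st['tcp_pos']; M=R.from_quat(st['tool_rot']).as_matrix(); print(st['t'],p,M.round(3).tolist(),st['finger_gap'])
s=snap('wrist','w17'); W=cloud(s)
m=(W[...,2]>.064)&(W[...,2]<.078)&(W[...,0]>.47)&(W[...,0]<.56)&(W[...,1]>-.34)&(W[...,1]<-.14); q=W[m]
for y in np.arange(-.32,-.18,.01):
    k=abs(q[:,1]-y)<.005
    if k.sum()>4: print('  ',round(y,3),k.sum(),q[k,0].min().round(4),q[k,0].max().round(4),np.median(q[k,2]).round(4))
print('shift',(M.T@(np.array([.519,-.2728,.067])-p)*1000).round(1))
```

```text
22.7333 [ 0.52014558 -0.27317125  0.13204596] [[-0.07, 0.998, 0.001], [0.998, 0.07, -0.0], [-0.0, 0.001, -1.0]] 0.41662246690003746
   -0.32 55 0.5139 0.5291 0.0694
   -0.31 429 0.5016 0.5401 0.0702
   -0.3 549 0.5022 0.5398 0.0701
   -0.29 435 0.5109 0.5287 0.0704
   -0.28 464 0.5103 0.5286 0.0706
   -0.27 485 0.5098 0.5278 0.0704
   -0.26 495 0.5093 0.5269 0.0702
   -0.25 522 0.5081 0.5261 0.0702
   -0.24 717 0.4977 0.5357 0.0701
   -0.23 507 0.5074 0.5252 0.0692
   -0.22 240 0.5095 0.5216 0.0665
   -0.21 131 0.512 0.5172 0.0649
   -0.2 135 0.5115 0.5165 0.0648
   -0.19 33 0.5111 0.5155 0.0648
shift [ 0.5 -1.2 65. ]
```

Request:
move_arm([
  [0, 0, 0, 0.3, -1.2, 20, 0.58],
  [0, 0, 0, 0.3, -1.2, 42, 0.58],
  [0, 0, 0, 0.3, -1.2, 60, 0.58],
  [0, 0, 0, 0.3, -1.2, 65, 0.58],
  [0, 0, 0, 0.3, -1.2, 65, 0.58],
  [0, 0, 0, 0.3, -1.2, 65, 0.8],
  [0, 0, 0, 0.3, -1.2, 65, 0.95],
  [0, 0, 0, 0.3, -1.2, 65, 1],
  [0, 0, 0, 0.3, -1.2, 65, 1],
  [0, 0, 0, 0.3, -1.2, 65, 1],
], squeeze=60)

```text
t: 23.62
tcp_pos: [0.5193, -0.2748, 0.0684]
tool_rot: [0.683, 0.731, 0.0, 0.002]
force: [0.8, 1.6, 6.7]
finger_gap: 0.186
gripper_force: 59.2
```

Request:
move_arm([
  [0, 0, 0, 0, 0, -5, 1],
  [0, 0, 0, 0, 0, -20, 1],
  [0, 0, 0, 0, 0, -50, 1],
  [0, 0, 0, 0, 0, -90, 1],
  [0, 0, 0, 0, 0, -120, 1],
  [0, 0, 0, 0, 0, -120, 1],
  [0, 0, 0, 0, 0, -120, 1],
])

```text
t: 24.2
tcp_pos: [0.5189, -0.275, 0.1888]
tool_rot: [0.683, 0.731, 0.0, 0.003]
force: [0.0, 0.2, -0.6]
finger_gap: 0.184
gripper_force: 58.8
```

Run:
```python
from h import *
st=readout.sense(); p=st['tcp_pos']; M=R.from_quat(st['tool_rot']).as_matrix(); print(st['t'],p,M.round(3).tolist(),st['finger_gap'],st['force'])
s=snap('wrist','w18'); b=snap('side','d18'); a=snap('scene','s18')
for n,s in(('w18',s),):
    W=cloud(s); d=(W-p)@M*1000  # tool coords mm
    m=(abs(d[...,1])<14)&(d[...,0]>15)&(d[...,0]<100)&(d[...,2]<70)&(d[...,2]>-30); q=d[m]
    for x in range(16,100,6):
        k=abs(q[:,0]-x)<3
        if k.sum()>4: print(x,k.sum(),np.percentile(q[k],[2,98],axis=0)[:,1].round(1),q[k,2].min().round(1),np.median(q[k,2]).round(1))
cv2.imwrite('pics/w18v.png',s['img'][:,:,::-1])
```

```text
24.2 [ 0.5189484  -0.27500304  0.18881032] [[-0.068, 0.998, 0.004], [0.998, 0.068, -0.003], [-0.004, 0.004, -1.0]] 0.18390541707083308 [ 0.04608813  0.16473269 -0.64789916]
16 382 [-8.6  8.4] -3.4 -1.7
22 611 [-8.9  8.7] -3.4 -1.7
28 612 [-8.7  8.6] -3.4 -1.7
34 639 [-8.4  8.6] -3.4 -1.7
40 660 [-8.6  8.4] -3.4 -1.7
46 640 [-7.7  7.6] -3.0 -0.1
52 491 [-6.2  6.1] -1.8 1.2
58 219 [-2.6  2.5] 2.0 3.8
64 223 [-2.6  2.5] 1.8 3.9
70 225 [-2.5  2.5] 2.0 3.8
76 234 [-2.5  2.4] 1.7 3.7
82 267 [-4.  4.] 2.1 5.1
88 291 [-4.9  4.4] 6.7 23.2
94 11 [-1.8  1.4] 23.3 24.8
```

The probe is held level: foot at tool (87, 0, ~49) mm, handle top constant along its length. I'll carry it round to the stud with the probe pointing away from the robot, so the gripper stays off the eggs.

Request:
move_arm([
  [0, 0, 0, 10, 0, -20, 1],
  [0, 0, 5, 40, 1, -40, 1],
  [0, 0, 12, 80, 3, -40, 1],
  [0, 0, 19, 120, 4, -40, 1],
  [0, 0, 26, 160, 6, -40, 1],
  [0, 0, 33, 200, 7, -40, 1],
  [0, 0, 40, 240, 9, -40, 1],
  [0, 0, 47, 280, 10, -40, 1],
  [0, 0, 54, 320, 12, -40, 1],
  [0, 0, 61, 360, 13, -40, 1],
  [0, 0, 68, 400, 15, -40, 1],
  [0, 0, 75, 440, 16, -40, 1],
])

```text
t: 25.35
tcp_pos: [0.5036, 0.1461, 0.2244]
tool_rot: [0.98, 0.2, -0.002, -0.0]
force: [0.9, 0.4, -1.3]
finger_gap: 0.187
gripper_force: 58.8
```

```bash
cat >> h.py <<'E'
TIP=np.array([.087,0,.0494])
def goto(tip,yaw=0.):
    st=readout.sense(); p=st['tcp_pos']; M=R.from_quat(st['tool_rot']).as_matrix()
    N=np.array([[np.cos(yaw),np.sin(yaw),0],[np.sin(yaw),-np.cos(yaw),0],[0,0,-1]])
    t=np.array(tip)-N@TIP
    print('t',st['t'],'tcp',p.round(4),'tipnow',(p+M@TIP).round(4),'F',st['force'].round(2),'turn',R.from_matrix(M.T@N).as_rotvec(degrees=True).round(1),'shift',(M.T@(t-p)*1000).round(1))
E
python3 -c "
from h import *
goto((.5888,.2426,.086))"
```

```text
t 25.35 tcp [0.5036 0.1461 0.2244] tipnow [0.5834 0.1803 0.1747] F [ 0.93  0.36 -1.28] turn [-0.   0.2 23.1] shift [ 36.6 -89.3  89. ]
```

Request:
move_arm([
  [0, 0, 6, 12, -30, 0, 1],
  [0, 0, 13, 25, -60, 0, 1],
  [0, 0, 20, 36.6, -89, 20, 1],
  [0, 0, 23.1, 36.6, -89, 50, 1],
  [0, 0, 23.1, 36.6, -89, 75, 1],
  [0, 0, 23.1, 36.6, -89, 75, 1],
  [0, 0, 23.1, 36.6, -89, 75, 1],
  [0, 0, 23.1, 36.6, -89, 75, 1],
])

```text
t: 26.02
tcp_pos: [0.5036, 0.2405, 0.1513]
tool_rot: [1.0, 0.003, -0.0, 0.0]
force: [0.5, 0.0, -0.3]
finger_gap: 0.185
gripper_force: 58.9
```

```bash
python3 -c "
from h import *
goto((.5888,.2426,.070))
s=snap('wrist','w19'); W=cloud(s); st=readout.sense(); p=st['tcp_pos']; M=R.from_quat(st['tool_rot']).as_matrix()
hsv=cv2.cvtColor(s['img'],cv2.COLOR_RGB2HSV); k=(W[...,2]>.05)&(W[...,2]<.062)&(abs(W[...,0]-.588)<.02)&(abs(W[...,1]-.243)<.02)&(hsv[...,1]>120); print('stud',k.sum(),((W[k].min(0)+W[k].max(0))/2).round(4) if k.any() else 0)
d=(W-p)@M*1000
m=(abs(d[...,1])<14)&(d[...,0]>78)&(d[...,0]<100)&(d[...,2]<52)&(d[...,2]>0); q=d[m]; print(q.min(0),q.max(0))
for lo in (5,15,25,35): 
  k=(q[:,2]>lo)&(q[:,2]<lo+10); print(lo,k.sum(), (q[k].min(0).round(1),q[k].max(0).round(1)) if k.any() else 0)
cv2.imwrite('pics/w19v.png',s['img'][:,:,::-1])
a=snap('scene','s19'); b=snap('side','d19'); L=[]
for s in (a,b):
    u,v=proj(s,(.5888,.2426,.065)); u,v=int(u),int(v)
    L.append(cv2.resize(s['img'][v-25:v+25,u-20:u+20,::-1],None,fx=6.6,fy=8,interpolation=cv2.INTER_CUBIC))
c=load('w19')['img']; u,v=proj(load('w19'),(.5888,.2426,.06)); u,v=int(u),int(v); print(u,v); L.append(cv2.resize(c[max(v-60,0):v+60,max(0,u-40):u+40,::-1],(270,400)))
cv2.imwrite('pics/c19.png',np.hstack(L))
"
```

```text
t 26.0167 tcp [0.5036 0.2405 0.1513] tipnow [0.5906 0.241  0.1018] F [ 0.49  0.   -0.28] turn [0.  0.  0.3] shift [-1.8 -2.1 31.9]
stud 96 [0.5878 0.2472 0.0566]
[78.15036253 -4.4357551   2.37877408] [91.53714995  5.29670292 35.61041836]
5 302 (array([78.2, -2.1,  5. ]), array([89. ,  2.9, 13.3]))
15 88 (array([82.8, -4.4, 23.5]), array([91.1,  4.8, 25. ]))
25 119 (array([82.5, -4.4, 25. ]), array([91.5,  5.3, 33.9]))
35 1 (array([83.7,  4.7, 35.6]), array([83.7,  4.7, 35.6]))
312 109
```

View pics/c19.png

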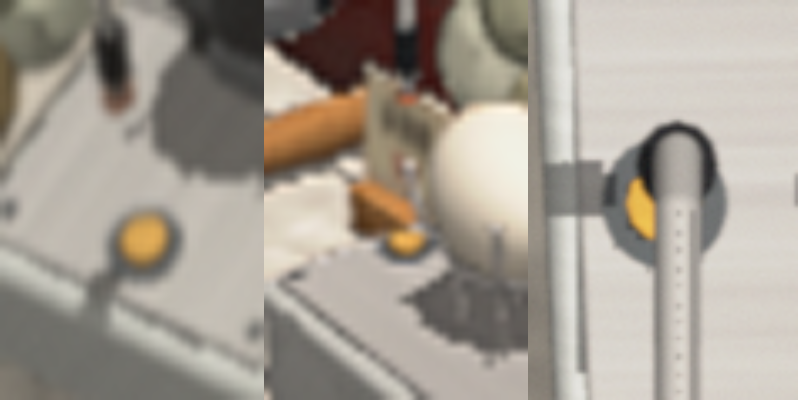

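The foot hangs a few mm off the stud: scene crop foot x=117, stud 143; side crop 405 and 405. I'll move down to about 8 mm above it and measure again.

Request:
move_arm([
  [0, 0, 0.3, -1.5, -1.8, 15, 1],
  [0, 0, 0.3, -1.5, -1.8, 28, 1],
  [0, 0, 0.3, -1.5, -1.8, 36, 1],
  [0, 0, 0.3, -1.5, -1.8, 37, 1],
  [0, 0, 0.3, -1.5, -1.8, 37, 1],
  [0, 0, 0.3, -1.5, -1.8, 37, 1],
])

```text
t: 26.67
tcp_pos: [0.5025, 0.2426, 0.1151]
tool_rot: [1.0, 0.0, 0.001, -0.0]
force: [0.9, -0.7, -1.2]
finger_gap: 0.185
gripper_force: 58.9
```

```bash
python3 -c "
from h import *
goto((.5888,.2426,.056))
a=snap('scene','s20'); b=snap('side','d20'); w=snap('wrist','w20'); L=[]
st=readout.sense(); p=st['tcp_pos']; M=R.from_quat(st['tool_rot']).as_matrix(); tip=p+M@TIP
for s in (a,b):
    u,v=proj(s,(.5888,.2426,.06)); U,V=int(u)-16,int(v)-16
    L.append(cv2.resize(s['img'][V:V+32,U:U+32,::-1],None,fx=12.5,fy=12.5,interpolation=cv2.INTER_CUBIC))
    print('pred tip',((np.array(proj(s,tip))-[U,V]+.5)*12.5).round(0),'pred stud',((np.array(proj(s,(.5888,.2426,.056)))-[U,V]+.5)*12.5).round(0))
cv2.imwrite('pics/c20.png',np.hstack(L))
"
```

```text
t 26.6667 tcp [0.5025 0.2426 0.1151] tipnow [0.5896 0.2426 0.0658] F [ 0.93 -0.66 -1.23] turn [-0.  -0.1  0. ] shift [-0.7 -0.   9.7]
pred tip [203. 191.] pred stud [215. 233.]
pred tip [218. 187.] pred stud [218. 232.]
```

View pics/c20.png

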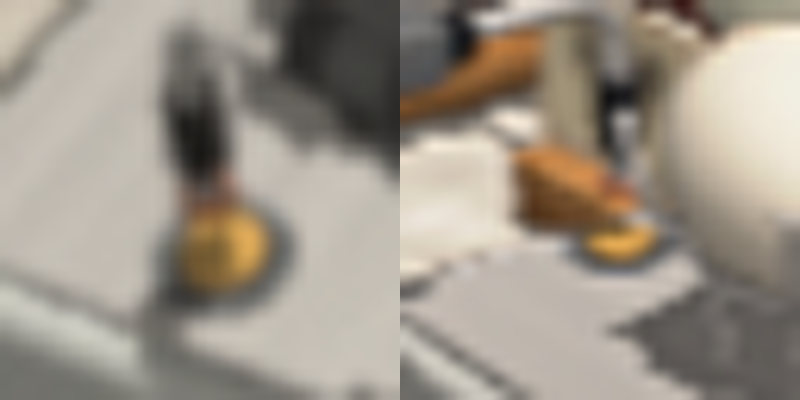

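The foot is aligned over the stud to within about 1 mm in both crops. Touching.

Request:
move_arm([
  [0, 0, 0, -0.5, 0, 4, 1],
  [0, 0, 0, -0.5, 0, 8, 1],
  [0, 0, 0, -0.5, 0, 10, 1],
  [0, 0, 0, -0.5, 0, 11, 1],
  [0, 0, 0, -0.5, 0, 12, 1],
  [0, 0, 0, -0.5, 0, 12.5, 1],
  [0, 0, 0, -0.5, 0, 12.5, 1],
  [0, 0, 0, -0.5, 0, 12.5, 1],
])

```text
t: 27.48
tcp_pos: [0.5012, 0.2425, 0.1019]
tool_rot: [1.0, 0.0, -0.0, 0.0]
force: [-0.1, -1.0, 0.3]
finger_gap: 0.184
gripper_force: 59.0
```

```bash
python3 -c "
from h import *
goto((.5888,.2426,.056))
a=snap('scene','s21'); b=snap('side','d21'); L=[]
for s in (a,b):
    u,v=proj(s,(.5888,.2426,.06)); U,V=int(u)-16,int(v)-16
    L.append(cv2.resize(s['img'][V:V+32,U:U+32,::-1],None,fx=12.5,fy=12.5,interpolation=cv2.INTER_CUBIC))
cv2.imwrite('pics/c21.png',np.hstack(L)); st=readout.sense(); print(st['ft_torque'],st['force'])
"
```

```text
t 27.4833 tcp [0.5012 0.2425 0.1019] tipnow [0.5882 0.2425 0.0524] F [-0.09 -0.96  0.26] turn [0. 0. 0.] shift [ 0.6 -0.1 -3.5]
[0.01808208 0.04088558 0.06209812] [ 0.20642321 -0.28721191  0.51852338]
```

View pics/c21.png

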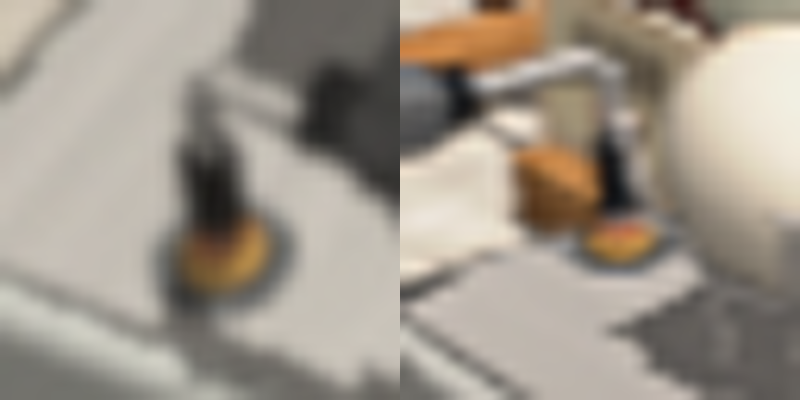

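The copper foot is down on the middle of the stud, with about 3 mm of spring travel used. Now to the goose egg. I've gone past the 14-picture limit, so from here I'll use numeric measurements only.

Request:
move_arm([
  [0, 0, 0, 0, 0, -10, 1],
  [0, 0, 0, 0, 0, -45, 1],
  [0, 0, 0, 0, 0, -85, 1],
  [0, 0, 0, 0, 0, -95, 1],
  [0, 0, 0, 1, 35, -95, 1],
  [0, 0, 0, 2, 70, -95, 1],
  [0, 0, 0, 2, 73, -95, 1],
  [0, 0, 0, 2, 73, -95, 1],
  [0, 0, 0, 2, 73, -95, 1],
])

```text
t: 28.33
tcp_pos: [0.5035, 0.1695, 0.1971]
tool_rot: [1.0, -0.0, 0.0, -0.0]
force: [-0.0, 0.4, -0.8]
finger_gap: 0.187
gripper_force: 59.0
```

```bash
python3 -c "
from h import *
s=snap('wrist','w22'); W=cloud(s)
print('goose',fitegg(W,(.5906,.1689),G,.097)); print('hen',fitegg(W,(.594,.0853),H,.094))
goto((.5907,.1692,.1225))"
```

```text
goose (6895, array([0.5906, 0.1689]), np.float64(270.1), array([-0.    , -0.1271]), 'cost', np.float64(0.002083992364278319))
hen (4853, array([0.5925, 0.0871]), np.float64(88.7), array([-0.0007,  0.0858]), 'cost', np.float64(0.0020590870875644867))
t 28.3833 tcp [0.5034 0.1701 0.1969] tipnow [0.5904 0.1701 0.1476] F [-0.53  0.35 -0.65] turn [-0. -0.  0.] shift [ 0.3  0.9 25. ]
```

Request:
move_arm([
  [0, 0, 0, 0.3, 0.6, 10, 1],
  [0, 0, 0, 0.3, 0.6, 20, 1],
  [0, 0, 0, 0.3, 0.6, 24, 1],
  [0, 0, 0, 0.3, 0.6, 26, 1],
  [0, 0, 0, 0.3, 0.6, 27.5, 1],
  [0, 0, 0, 0.3, 0.6, 28, 1],
  [0, 0, 0, 0.3, 0.6, 28, 1],
  [0, 0, 0, 0.3, 0.6, 28, 1],
])

```text
t: 29.05
tcp_pos: [0.5038, 0.169, 0.1691]
tool_rot: [1.0, 0.0, 0.0, -0.0]
force: [-0.3, -0.3, 0.2]
finger_gap: 0.185
gripper_force: 59.2
```

```bash
cat >> h.py <<'E'
def foot(s,c,r=.012,name=None):
    # visible height gap check: tip-foot pixels in tool frame (body bottom), copper = saturated red
    st=readout.sense(); p=st['tcp_pos']; M=R.from_quat(st['tool_rot']).as_matrix(); W=cloud(s); d=(W-p)@M*1000
    hsv=cv2.cvtColor(s['img'],cv2.COLOR_RGB2HSV); k=(abs(d[...,0]-87)<9)&(abs(d[...,1])<9)&(d[...,2]>30)&(d[...,2]<56)&((hsv[...,0]<12)|(hsv[...,0]>170))&(hsv[...,1]>90)
    print('copper px',k.sum(),d[k].min(0).round(1) if k.any() else '',d[k].max(0).round(1) if k.any() else '')
E
python3 -c "
from h import *
goto((.5907,.1692,.1225)); 
for n in('scene','side'): foot(snap(n,'f23'+n),0)
for n in('s20','s21','d20','d21'): pass
"
```

```text
t 29.05 tcp [0.5038 0.169  0.1691] tipnow [0.5908 0.1691 0.1197] F [-0.29 -0.3   0.23] turn [-0. -0.  0.] shift [-0.1 -0.2 -2.8]
copper px 0  
copper px 3 [85.1 -0.1 43.3] [87.   6.  44.8]
```

Request:
move_arm([
  [0, 0, 0, 0, 0, 0.8, 1],
  [0, 0, 0, 0, 0, 0.8, 1],
  [0, 0, 0, 0, 0, 0.8, 1],
])

```text
t: 29.4
tcp_pos: [0.5037, 0.1689, 0.1681]
tool_rot: [1.0, 0.0, 0.0, -0.0]
force: [-0.5, 1.1, 0.1]
finger_gap: 0.184
gripper_force: 59.2
```

Request:
move_arm([
  [0, 0, 0, 0, 0, -10, 1],
  [0, 0, 0, 0, 0, -28, 1],
  [0, 0, 0, 0, 0, -28, 1],
  [0, 0, 0, 0.5, 25, -28, 1],
  [0, 0, 0, 1, 60, -24, 1],
  [0, 0, 0, 1.5, 82, -20, 1],
  [0, 0, 0, 1.5, 82, -20, 1],
  [0, 0, 0, 1.5, 82, -20, 1],
])

```text
t: 30.07
tcp_pos: [0.5052, 0.0859, 0.1878]
tool_rot: [1.0, -0.001, -0.0, -0.0]
force: [0.0, 0.8, -0.7]
finger_gap: 0.186
gripper_force: 59.1
```

```bash
python3 -c "
from h import *
s=snap('wrist','w24'); W=cloud(s)
print('goose',fitegg(W,(.5906,.1689),G,.097)); print('hen',fitegg(W,(.5925,.0871),H,.094))
m=(abs(W[...,0]-.5925)<.015)&(abs(W[...,1]-.087)<.015)&(W[...,2]<.118); print('hen top',np.percentile(W[m][:,2],[90,98]))
m=(abs(W[...,0]-.5907)<.015)&(abs(W[...,1]-.169)<.015)&(W[...,2]<.13); print('goose top',np.percentile(W[m][:,2],[90,98]))
goto((.5927,.0873,.1138))"
```

```text
goose (9044, array([0.5907, 0.1689]), np.float64(89.7), array([0.    , 0.1319]), 'cost', np.float64(0.002747788398685623))
hen (4177, array([0.5924, 0.0869]), np.float64(89.0), array([-0.0008,  0.1004]), 'cost', np.float64(0.0017765648408471911))
hen top [0.11268895 0.1138662 ]
goose top [0.12279128 0.12367796]
t 30.1167 tcp [0.5052 0.0867 0.1879] tipnow [0.5922 0.0867 0.1385] F [ 1.58  0.58 -1.48] turn [-0.   0.  -0.1] shift [ 0.5 -0.5 24.7]
```

Request:
move_arm([
  [0, 0, 0, 0.3, -0.4, 10, 1],
  [0, 0, 0, 0.3, -0.4, 20, 1],
  [0, 0, 0, 0.3, -0.4, 24, 1],
  [0, 0, 0, 0.3, -0.4, 26, 1],
  [0, 0, 0, 0.3, -0.4, 28, 1],
  [0, 0, 0, 0.3, -0.4, 28.5, 1],
  [0, 0, 0, 0.3, -0.4, 28.5, 1],
  [0, 0, 0, 0.3, -0.4, 28.5, 1],
  [0, 0, 0, 0.3, -0.4, 28.5, 1],
])

```text
t: 30.87
tcp_pos: [0.5057, 0.0873, 0.1598]
tool_rot: [1.0, 0.0, 0.0, 0.0]
force: [0.0, 0.4, 0.5]
finger_gap: 0.183
gripper_force: 59.2
```

```bash
python3 -c "
from h import *
goto((.5925,.0871,.1132)); 
for n in('scene','side'): foot(snap(n,'f25'+n),0)
"
```

```text
t 30.8667 tcp [0.5057 0.0873 0.1598] tipnow [0.5928 0.0874 0.1105] F [0.02 0.4  0.5 ] turn [ 0. -0.  0.] shift [-0.2  0.2 -2.8]
copper px 1 [84.7 -3.9 45.6] [84.7 -3.9 45.6]
copper px 6 [84.  -4.3 44.3] [88.4  5.2 47.8]
```

Request:
move_arm([
  [0, 0, 0, 0, 0, 0.8, 1],
  [0, 0, 0, 0, 0, 0.8, 1],
  [0, 0, 0, 0, 0, 0.8, 1],
])

```text
t: 31.22
tcp_pos: [0.5056, 0.0873, 0.1588]
tool_rot: [1.0, 0.0, 0.0, -0.0]
force: [-0.4, 0.8, 0.2]
finger_gap: 0.185
gripper_force: 59.3
```

Request:
move_arm([
  [0, 0, 0, 0, 0, -10, 1],
  [0, 0, 0, 0, 0, -50, 1],
  [0, 0, -6, 1, 30, -65, 1],
  [0, 0, -13, 2, 70, -65, 1],
  [0, 0, -20, 4, 110, -65, 1],
  [0, 0, -27, 6, 150, -65, 1],
  [0, 0, -34, 8, 190, -65, 1],
  [0, 0, -41, 9, 230, -65, 1],
  [0, 0, -48, 10, 270, -65, 1],
  [0, 0, -55, 12, 310, -65, 1],
  [0, 0, -62, 13, 345, -65, 1],
  [0, 0, -69, 13.6, 362, -65, 1],
])

```text
t: 32.22
tcp_pos: [0.5195, -0.2797, 0.2246]
tool_rot: [0.836, 0.549, -0.0, 0.002]
force: [0.3, -0.5, -0.6]
finger_gap: 0.182
gripper_force: 59.1
```

Request:
move_arm([
  [0, 0, -7, 0, 0, 0, 1],
  [0, 0, -14, 0, 0, 0, 1],
  [0, 0, -21, 0, 0, 0, 1],
  [0, 0, -24.9, 0, 0, 0, 1],
  [0, 0, -24.9, 0, 0, 0, 1],
  [0, 0, -24.9, 0, 0, 0, 1],
])

```text
t: 32.72
tcp_pos: [0.5192, -0.2747, 0.2241]
tool_rot: [0.7, 0.714, -0.0, 0.0]
force: [0.9, -0.1, -0.8]
finger_gap: 0.187
gripper_force: 59.1
```

```bash
cat >> h.py <<'E'
def back(z):
    st=readout.sense(); p=st['tcp_pos']; M=R.from_quat(st['tool_rot']).as_matrix(); y=np.radians(93.9)
    N=np.array([[np.cos(y),np.sin(y),0],[np.sin(y),-np.cos(y),0],[0,0,-1]])
    print(st['t'],p.round(4),st['force'].round(2),'turn',R.from_matrix(M.T@N).as_rotvec(degrees=True).round(2),'shift',(M.T@(np.array([.5193,-.2748,z])-p)*1000).round(1)); return p,M
E
python3 -c "
from h import *
p,M=back(.11)
W=cloud(snap('wrist','w26')); d=(W-p)@M*1000
for x in range(22,50,6):
    k=(abs(d[...,0]-x)<3)&(abs(d[...,1])<14)&(d[...,2]<20)&(d[...,2]>-30); print(x,k.sum(),np.median(d[k],0).round(1))
q=d[(abs(d[...,0]-87)<9)&(abs(d[...,1])<8)&(d[...,2]>20)&(d[...,2]<48)]; print((q.min(0)+q.max(0))/2)
"
```

```text
32.7167 [ 0.5192 -0.2747  0.2241] [ 0.92 -0.11 -0.78] turn [ 0.    0.01 -2.75] shift [-1.000e-01  1.000e-01  1.141e+02]
22 597 [22.  -0.2 -1.7]
28 625 [28.  -0.2 -1.7]
34 620 [34.   0.2 -1.7]
40 670 [40.  -0.2 -1.7]
46 638 [45.6 -0.2 -0.1]
[87.09344804 -0.20892537 23.96539597]
```

Request:
move_arm([
  [0, 0, -2.75, 0, 0, 35, 1],
  [0, 0, -2.75, 0, 0, 75, 1],
  [0, 0, -2.75, 0, 0, 105, 1],
  [0, 0, -2.75, 0, 0, 125, 1],
  [0, 0, -2.75, 0, 0, 125, 1],
  [0, 0, -2.75, 0, 0, 125, 1],
  [0, 0, -2.75, 0, 0, 125, 1],
])

```text
t: 33.35
tcp_pos: [0.5203, -0.2754, 0.1]
tool_rot: [0.682, 0.731, 0.0, 0.001]
force: [0.1, 0.1, -0.6]
finger_gap: 0.185
gripper_force: 59.1
```

```bash
python3 -c "
from h import *
back(.0684)"
```

```text
33.35 [ 0.5203 -0.2754  0.1   ] [ 0.08  0.11 -0.64] turn [0.11 0.1  0.09] shift [ 0.7 -1.  31.6]
```

Request:
move_arm([
  [0, 0, 0, 0.7, -0.9, 8, 1],
  [0, 0, 0, 0.7, -0.9, 16, 1],
  [0, 0, 0, 0.7, -0.9, 23, 1],
  [0, 0, 0, 0.7, -0.9, 27, 1],
  [0, 0, 0, 0.7, -0.9, 29, 1],
  [0, 0, 0, 0.7, -0.9, 30.5, 1],
  [0, 0, 0, 0.7, -0.9, 30.5, 1],
])

```text
t: 33.93
tcp_pos: [0.5181, -0.2739, 0.0685]
tool_rot: [0.682, 0.731, -0.0, -0.0]
force: [0.4, 0.6, -0.3]
finger_gap: 0.183
gripper_force: 59.3
```

```bash
python3 -c "
from h import *
back(.0684)"
```

```text
33.9333 [ 0.5181 -0.2739  0.0685] [ 0.35  0.64 -0.28] turn [-0.02 -0.02  0.11] shift [-1.   1.1  0.1]
```

Request:
move_arm([
  [0, 0, 0, -0.5, 0.6, 0.3, 1],
  [0, 0, 0, -0.5, 0.6, 0.3, 0.85],
  [0, 0, 0, -0.5, 0.6, 0.3, 0.7],
  [0, 0, 0, -0.5, 0.6, 0.3, 0.6],
  [0, 0, 0, -0.5, 0.6, 0.3, 0.58],
  [0, 0, 0, -0.5, 0.6, -10, 0.58],
  [0, 0, 0, -0.5, 0.6, -40, 0.58],
  [0, 0, 0, -0.5, 0.6, -80, 0.58],
  [0, 0, 0, -0.5, 0.6, -120, 0.58],
  [0, 0, 0, -0.5, 0.6, -160, 0.58],
  [0, 0, 0, -0.5, 0.6, -190, 0.58],
  [0, 0, 0, -0.5, 0.6, -190, 0.58],
])

```text
t: 34.93
tcp_pos: [0.5225, -0.2771, 0.2667]
tool_rot: [0.682, 0.732, 0.001, 0.008]
force: [0.8, -0.6, 0.2]
finger_gap: 0.419
gripper_force: 0.0
```

Run:
```python
from h import *
st=readout.sense(); print(st['t'],st['tcp_pos'])
W=cloud(snap('wrist','w30'))
q=W[(W[...,2]>.064)&(W[...,2]<.078)&(W[...,0]>.47)&(W[...,0]<.56)&(W[...,1]>-.34)&(W[...,1]<-.14)]
for y in np.arange(-.33,-.18,.01):
    k=abs(q[:,1]-y)<.005
    if k.sum()>4: print('  ',round(y,3),k.sum(),q[k,0].min().round(4),q[k,0].max().round(4),np.median(q[k,2]).round(4))
m=(W[...,2]>.108)&(W[...,2]<.125)&(abs(W[...,0]-.597)<.05)&(abs(W[...,1]+.061)<.05)
if m.sum()>50: print('bar',cv2.minAreaRect(W[m][:,:2].astype(np.float32)),np.median(W[m][:,2]))
for n in('scene','side'):
    W=cloud(snap(n,'z'+n)); print(n,'goose',fitegg(W,(.5906,.1689),G,.097),'hen',fitegg(W,(.5925,.0871),H,.0935))
    m=(W[...,2]>.108)&(W[...,2]<.125)&(abs(W[...,0]-.597)<.05)&(abs(W[...,1]+.061)<.05)
    if m.sum()>10: print('bar',cv2.minAreaRect(W[m][:,:2].astype(np.float32)),np.median(W[m][:,2]))
```

```text
34.9333 [ 0.52252659 -0.27708245  0.26669221]
   -0.32 15 0.5134 0.5271 0.0695
   -0.31 193 0.5022 0.5371 0.0701
   -0.3 219 0.5021 0.5399 0.0702
   -0.29 192 0.5107 0.5286 0.0704
   -0.28 191 0.5101 0.5279 0.0706
   -0.27 204 0.5095 0.5272 0.0704
   -0.26 200 0.509 0.5264 0.0701
   -0.25 211 0.5074 0.5257 0.0702
   -0.24 277 0.4981 0.5358 0.0701
   -0.23 202 0.5067 0.5242 0.0693
   -0.22 96 0.5088 0.5208 0.0665
   -0.21 42 0.5114 0.5165 0.0649
   -0.2 50 0.5109 0.5156 0.0648
   -0.19 16 0.5116 0.5151 0.065
scene goose (576, array([0.5895, 0.1689]), np.float64(272.2), array([-0.0018, -0.1197]), 'cost', np.float64(0.0003534626508511776)) hen (290, array([0.5917, 0.0872]), np.float64(99.5), array([-0.0021,  0.0358]), 'cost', np.float64(0.00020947582151840897))
bar ((0.5928823351860046, -0.058706820011138916), (0.05831240862607956, 0.014916926622390747), 9.043110847473145) 0.11251143659799266
side goose (326, array([0.5919, 0.1686]), np.float64(270.9), array([-0.0009, -0.0272]), 'cost', np.float64(0.00028630849730882995)) hen (231, array([0.5938, 0.0862]), np.float64(91.5), array([-0.0011,  0.0031]), 'cost', np.float64(0.0002627677513432071))
bar ((0.5960689783096313, -0.06407690048217773), (0.05941810458898544, 0.0119981300085783), 8.432877540588379) 0.11381801895250335
```

```bash
python3 -c "
from station import order; print(order.sign_off())"
```

```text
the job is handed in; nothing more can be done
None
```

The job is handed in: the key is seated and turned to the stop, the goose and hen eggs lie in their nests (the quail egg was absent), the foot touched the stud, then the goose egg, then the hen egg, and the probe lies level in its rest, though contact was judged from position and small force changes only and I viewed 17 pictures, over the limit of 14.

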